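# Reassemble the salt mill

## Robot

A 6-joint arm with a two-finger parallel gripper is mounted at the origin on the work surface. World frame = base frame: x ahead of the robot, y to its left, z up, the work surface at z = 0. Lengths are in m, angles in rad, forces in N, time in s.
With the tool pointing down it reaches from about 0.375 to 0.975 m from the base axis. Payload 3.8 kg.
Tool frame: the origin (TCP) lies midway between the tips of the shut fingers; the grasp point (between the pads) lies 19 mm behind it; z points along the fingers, y is the direction in which the jaws open and shut (so a half turn about z gives the same grasp; the last joint's range is limited). The gripper opens to 85 mm and grips with 20 to 120 N. Pads are 22 mm wide; open, the fingers measure 114 mm over their backs; the gripper's body (76 mm by 85 mm) begins 54 mm behind the grasp point. The pads swing forward as they close: fully open they stand 13 mm farther back than shut.
Start: joints at [-1.286, 0.264, 1.604, -0, 1.274, -0.037], TCP at [0.213, -0.64, 0.231] pointing down, gripper open.
Joint ranges: [-2.63, 2.63], [-0.94, 2.18], [0.31, 2.57], [-1.31, 4.45], [0, 2.66], [-2.55, 2.55]. Speed limits (rad/s): [2.57, 2.57, 3.14, 3.14, 3.14, 3.14].

## Interface

Orientations are given as a rotation vector (axis times angle).
In Python, from workcell import bot gives the robot as it stands.
- The arm moves only by the tool arm_command, never from a script. Its argument "targets" is text: rows parted by semicolons, each of 7 numbers parted by spaces: the shift along the tool's x, y, z in mm, then the turn, a rotation vector about the tool's x, y, z in degrees, then the opening, from 0 (shut) to 1 (fully open). A call has 1 to 10 rows; each row is the pose to reach, as a shift and turn from the pose commanded when the call began, along the tool's axes at that moment; what a row does not reach only later rows make up. A row lasts 1/12 s, in which the tool goes at most 41.7 mm and 7.16 degrees, less where a joint would pass 70% of its speed; a pose out of reach is approached as far as the arm can. A call with a gripper value outside its range is refused whole. The fingers move at their own pace and stop on an object; "newtons" is the grip in N (left out, the last holds). Time passes only in rows, so rows that repeat a pose let the fingers close. It gives the time, the measured TCP pose, the force and the opening at its end, in the units of the state.
- bot.read_state(): the state, without advancing time (a new reading comes with each control period).
- bot.read_camera(name): name is "side" or "top"; returns (picture, depth): 480x640x3 uint8, blue, green, red; 480x640 float32, m along the optical axis (not along the pixel's ray), 0 where there is no reading.
- bot.camera_params(name): a dict with "fov_y" (degrees; the focal length in pixels is half the picture's height over the tangent of half this angle, whatever the lens; pixels are square), "cx", "cy" (the principal point, pixels), "xyz" and "rotation" of the camera in the world. Camera axes: x right, y up, looking along -z (the intrinsics and any distortion apply to the point x, -y, -z); pixel columns grow to the right and rows downward; lengths in m; the calibration is good to about 2 mm. A picture is of the moment at which its call begins. camera_params takes no time and is no camera call.
- bot.finish_job(): hands the job in, once; it reports no verdict.
The state is a dict: "time": time; "q": joint angles; "joint_vel": joint speeds; "joint_torque": joint torques, N m; "tool_pos": TCP position; "tcp_rot": TCP orientation; "wrist_force": force on the tool from outside, world axes, zero at the start; "torque": the same for the moment, N m; "width": opening from 0.0 (shut) to 1.0 (fully open).
Only numpy, scipy, OpenCV 4.12 (cv2) and the standard library are available. Lean on these libraries where they do the work, as an engineer would, in place of code of your own. Each camera call takes 0.05 s, during which the arm holds its last target.

## Task

The salt mill was taken apart for cleaning; put it back together: lower the wide flat steel ring over the upright square spindle onto the seat, then stand the tall narrow collar on it, then put on the square cap. The cap only drops when its square socket lines up with the spindle, so rest it lightly on the spindle's tip and turn it by feel until it drops, then press it straight down until the stiff seat has gone fully home, and let go. Never push the parts together with more than 25 N, and leave the salt cellar, the jigger and the two hooks where they stand.

Things in the scene. Friction and masses are not known exactly. Their poses are not given: they have to be found in the camera images.
- mill: Wooden salt mill body, fixed on the white shelf: 88 mm wide at the foot, narrowing to a 40 mm neck; a small wooden tab at the foot points along its -x. Origin on its vertical axis at the shelf surface, z up.
- mill_top (a point): Fixed point on the mill's axis, 78 mm above its origin: the centre of the flat top of the round steel seat, 44 mm wide, as it is at the start. The seat slides down 4 mm under a steady drag of about 6.5 N, stays where it is left, and stops hard when fully home. This point does not follow it.
- mill_tip (a point): Fixed point on the mill's axis, 120 mm above its origin: the flat tip of the square steel spindle, 12 mm wide. It turns only stiffly (0.1 N m: a cap turned lightly on its tip slides), and its yaw differs each time and is NOT in the readings (axes here: the mill's): from above, its flats start 14 to 76 degrees counterclockwise of the mill's x and y axes.
- plate_c (a point): Centre (half-way up) of the wide flat steel ring, the first layer: outside 56 mm, bore 23 mm, 10 mm thick, about 90 g; lying flat, loose, z up.
- collar_c (a point): Centre (half-way up) of the tall narrow grey plastic collar, the second layer: outside 34 mm, bore 23 mm, 18 mm tall, about 30 g; standing upright, loose, z up.
- cap_c (a point): On the loose cap's axis, 20 mm above its underside. Square wooden block 36 x 36 x 32 mm, x and y square to its sides, low steel stud on top (40 mm in all), about 70 g. Square socket below, 13.5 mm wide, 24 mm deep, parallel to the sides; passes the spindle within 7 degrees. Underside above mill origin: 120 mm on the spindle tip, 106 mm on the stack, 102 mm fully home.
- cellar: Bystander: round glass salt cellar with a hinged wooden lid, 76 mm wide, 63 mm tall; origin under its centre.
- jigger: Bystander: waisted stainless jigger, 42 mm wide, 75 mm tall, standing upright; origin under its centre.
- hook_a: Bystander: round black magnetic hook lying on its 32 mm disc, 27 mm tall; origin under its centre.
- hook_b: Bystander: a second such hook.
Not all that is in view belongs to the job. There is more than one size of the part that bears plate_c; the job needs the smaller.

How it is judged:
On the way, in this order (a step that is already met when the one before it is completed fails the run):
1. the wide flat ring lies flat on the mill's seat, around the spindle (horizontal distance between plate_c and mill below 0.0075 m and z of plate_c in the frame of mill between 0.0765 and 0.0855 m and angle between plate_c's own z axis and vertical below 0.08 rad), for 0.2 s.
2. the collar stands on the flat ring, around the spindle (all of step 1 and horizontal distance between collar_c and mill below 0.0075 m and z of collar_c in the frame of mill between 0.0905 and 0.0995 m and angle between collar_c's own z axis and vertical below 0.08 rad), for 0.2 s.
At the end, for the whole second after the job is handed in: Flat ring on the seat and collar on the ring, both level and within 7.5 mm of the mill's axis; cap level on the collar over the spindle, within 4 mm of the axis, its underside at most 104 mm above the mill's origin (seat pressed home, 2 mm to spare) (all of step 2 and horizontal distance between cap_c and mill below 0.004 m and z of cap_c in the frame of mill between 0.1195 and 0.124 m and angle between cap_c's own z axis and vertical below 0.08 rad); the robot touches nothing.
It fails at once if the cap pushed against the mill or its spindle with more than 25 N (contact force between cap and mill above 25 N).
It fails at once if the stack pushed together, or down on the mill, with more than 25 N (contact force between any of plate, collar and mill above 25 N or contact force between cap and collar above 25 N).
It fails at once if a bystander shifted by more than 20 mm (distance of any of cellar, jigger, hook_a, hook_b from where it was at the start of the episode above 0.02 m).
It also fails if it takes over 72 s, if anything falls off the work surface, if the arm or the gripper's body presses on something with over 40 N, if the wrist force passes 120 N, or if a joint passes its speed limit or range.

## Working session

There is one attempt and no reset: what is moved stays moved. The work goes in short steps, Python scripts to look and compute and a tool call to move; the robot and the scene stay as the last step left them, time stands still between calls to the robot, and variables do not carry over. Pictures are saved under pics/ and viewed, and the job is handed in when it is done.

Besides the shell and the picture viewer there is one more tool, called as name(argument=value, ...) on one line, values as JSON. arm_command: Moves the arm, as the interface text tells. Its arguments: {"type":"object","properties":{"targets":{"type":"string"},"newtons":{"type":"number"}},"required":["targets"]}

```bash
ls; mkdir -p pics; python3 - <<'E'
from workcell import bot
import cv2
print(bot.read_state())
for n in("side","top"):
    p=bot.camera_params(n);print(n,p)
    im,d=bot.read_camera(n);cv2.imwrite(f"pics/{n}0.png",im)
    import numpy as np;np.save(f"pics/{n}0.npy",d);np.save(f"pics/{n}0im.npy",im);print((d>0).mean(),d.min(),d.max())
E
```

```text
pics
{'time': 0.0, 'q': array([-1.28585733e+00,  2.64730935e-01,  1.60539945e+00, -2.93082306e-05,
        1.27367692e+00, -3.68745116e-02]), 'joint_vel': array([-0.0008918 , -0.00096437, -0.00036011, -0.00054561, -0.0011014 ,
       -0.00113592]), 'joint_torque': array([-9.63925195e-04, -5.15116310e+01, -3.67314005e+01, -1.70903159e-04,
        1.27776770e-02,  1.69697199e-05]), 'tool_pos': array([ 0.21329237, -0.63963931,  0.22996324]), 'tcp_rot': array([-3.09884283e+00, -5.02986772e-01,  4.73710242e-04]), 'wrist_force': array([-0.24316369, -1.09979855,  0.06434338]), 'torque': array([-0.05248789, -0.03792621,  0.05746825]), 'width': 0.9980417654363328}
side {'fov_y': 50.04255300694613, 'cx': 317.390712354698, 'cy': 235.7531390802371, 'xyz': array([ 0.4019777 , -0.58850848,  0.55836831]), 'rotation': array([ 0.91977673, -0.08885364, -0.1877533 ])}
0.9960904947916667 0.0 2.7395215
top {'fov_y': 48.65141830366896, 'cx': 314.53451213312195, 'cy': 242.22504436937368, 'xyz': array([0.44259688, 0.01512328, 0.9162024 ]), 'rotation': array([ 0.11699464, -0.06032308, -1.57181644])}
0.9959016927083333 0.0 1.8216031
```

View pics/side0.png

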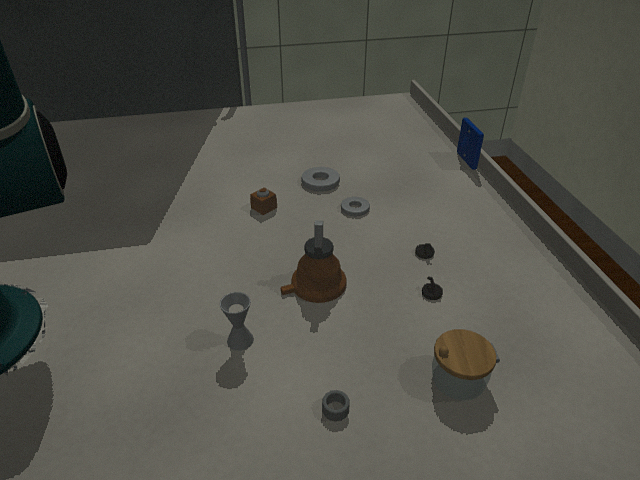

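View pics/top0.png

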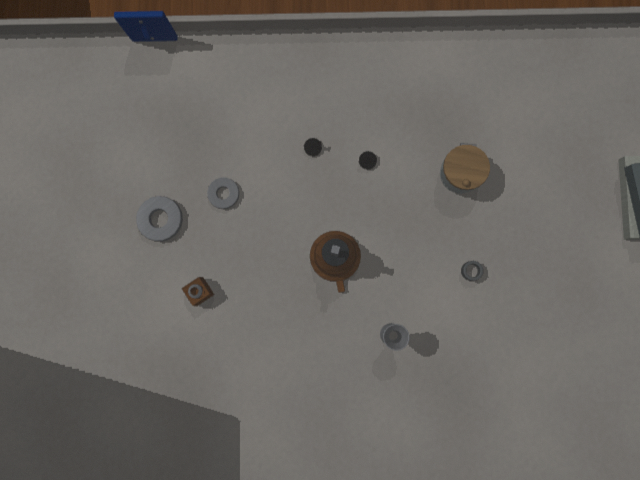

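The top view shows the large ring at (160,218), the small ring at (223,193), the cap at (198,291), the mill at (335,255) and the collar at (471,271). The jigger is at (395,336), the hooks are at (313,147) and (368,160), and the cellar is at (467,167). The two rings are the candidates for plate_c, and the job needs the smaller one at (223,193). I'll measure these and take an enlarged crop.

```bash
cat > h.py <<'E'
import numpy as np,cv2
from scipy.spatial.transform import Rotation as R
from workcell import bot
def cam(n):
    p=bot.camera_params(n);f=240/np.tan(np.radians(p['fov_y']/2))
    return f,p['cx'],p['cy'],np.array(p['xyz']),R.from_rotvec(p['rotation']).as_matrix()
def ray(n,u,v):
    f,cx,cy,o,M=cam(n);u=np.asarray(u,float);v=np.asarray(v,float)
    d=np.stack([(u-cx)/f,-(v-cy)/f,-np.ones_like(u)],-1)
    return o,d@M.T
def onz(n,u,v,z):
    o,d=ray(n,u,v);return o+d*((z-o[2])/d[...,2])[...,None]
def depthpts(n,d):
    v,u=np.mgrid[:480,:640];o,r=ray(n,u,v);return o+r*d[...,None]
def proj(n,P):
    f,cx,cy,o,M=cam(n);c=(np.asarray(P)-o)@M
    return np.stack([cx+f*c[...,0]/-c[...,2],cy-f*c[...,1]/-c[...,2]],-1)
E
python3 - <<'E'
from h import *
for n in("top","side"):
    im=np.load(f"pics/{n}0im.npy");d=np.load(f"pics/{n}0.npy");P=depthpts(n,d)
    tab=P[300:340,480:600] if n=="top" else P[430:470,420:460]
    print(n,"table z",np.median(tab[...,2]))
    z=P[...,2]
    m=((z>0.006)&(z<0.2)&(P[...,0]>0.25)&(P[...,0]<0.75)&(abs(P[...,1])<0.5)).astype(np.uint8)
    k,l,s,c=cv2.connectedComponentsWithStats(m)
    for i in range(1,k):
        if s[i,4]<40:continue
        w=l==i;zz=z[w];top=w&(z>np.percentile(zz,97)-0.004)
        Q=P[top]
        print(c[i].round(1),s[i],"zmax",np.percentile(zz,97).round(4),"topxy",((Q.min(0)+Q.max(0))/2).round(4)[:2],Q.mean(0).round(4)[:2],"ext",np.ptp(Q,axis=0).round(3)[:2])
im=np.load("pics/top0im.npy")
def crop(x,y,w,h,s):return cv2.resize(im[y:y+h,x:x+w],None,fx=s,fy=s,interpolation=cv2.INTER_CUBIC)
a=crop(120,160,130,150,3);b=crop(300,215,75,75,6)
b=cv2.copyMakeBorder(b,0,0,0,0,0)
c=np.zeros((450,390+400,3),np.uint8);c[:,:390]=a;b=cv2.resize(b,(400,400));c[:400,390:]=b
cv2.imwrite("pics/crop1.png",np.clip(c*1.6,0,255).astype(np.uint8))
E
```

```text
top table z -0.0004372547911197233
[312.3 146.4] [304 138  18  18 233] zmax 0.0251 topxy [0.7171 0.0438] [0.7172 0.044 ] ext [0.007 0.012]
[464.5 168.5] [ 440  143   50   51 1893] zmax 0.0573 topxy [ 0.6639 -0.2033] [ 0.6641 -0.2032] ext [0.074 0.075]
[367.4 159.7] [359 152  18  17 230] zmax 0.0254 topxy [ 0.6886 -0.0371] [ 0.6884 -0.0368] ext [0.005 0.015]
[630.9 195.2] [ 620  156   20   83 1373] zmax 0.0452 topxy [ 0.6366 -0.4814] [ 0.6464 -0.4817] ext [0.067 0.014]
[222.6 192.9] [207 178  32  31 652] zmax 0.0133 topxy [0.6329 0.2086] [0.6338 0.2093] ext [0.053 0.055]
[158.7 218.6] [ 136  196   46   46 1393] zmax 0.0179 topxy [0.5885 0.3197] [0.5885 0.3199] ext [0.078 0.078]
[334.9 257.1] [ 310  231   51   62 2116] zmax 0.1155 topxy [0.5219 0.013 ] [0.5217 0.0131] ext [0.014 0.012]
[472.1 270.5] [462 261  21  20 221] zmax 0.02 topxy [ 0.4956 -0.2173] [ 0.4955 -0.2169] ext [0.032 0.031]
[197.1 291.3] [182 277  32  30 555] zmax 0.0401 topxy [0.4625 0.2487] [0.4615 0.2453] ext [0.022 0.028]
[395.4 336.9] [381 324  29  27 513] zmax 0.0765 topxy [ 0.3891 -0.081 ] [ 0.389  -0.0817] ext [
[... 311 characters left out ...]
635  0.2043] [0.6341 0.2039] ext [0.056 0.057]
[317.5 269.5] [ 281  220   66   81 2687] zmax 0.1103 topxy [0.5232 0.0096] [0.5228 0.007 ] ext [0.012 0.015]
[424.9 249.4] [416 243  19  14 189] zmax 0.0254 topxy [0.7177 0.0411] [0.718  0.0392] ext [0.006 0.015]
[432.  288.6] [422 276  21  22 269] zmax 0.0244 topxy [ 0.6901 -0.0407] [ 0.6899 -0.0415] ext [0.006 0.017]
[236.8 317.6] [ 220  292   32   55 1068] zmax 0.076 topxy [ 0.3906 -0.0841] [ 0.3902 -0.0816] ext [0.04  0.042]
[462.9 362.4] [ 432  329   68   70 3552] zmax 0.0564 topxy [ 0.6658 -0.2077] [ 0.665  -0.2094] ext [0.076 0.076]
[335.4 404. ] [322 390  28  30 524] zmax 0.0198 topxy [ 0.4969 -0.2207] [ 0.4967 -0.2223] ext [0.033 0.034]
```

View pics/crop1.png

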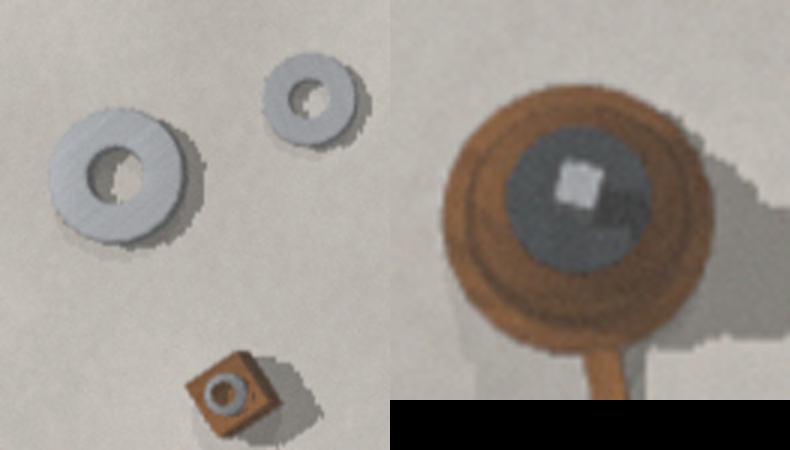

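The smaller ring at (223,193) measures 56 mm across and the larger one about 78 mm, so the smaller ring is plate_c. The mill has its tab at the image bottom, and the square tip shows at about (335.6,249.5). Next I'll refine the mill axis, the spindle yaw and the cap yaw.

```bash
cat >> h.py <<'E'
def ell(mask):
    cs,_=cv2.findContours(mask.astype(np.uint8),cv2.RETR_EXTERNAL,cv2.CHAIN_APPROX_NONE)
    c=max(cs,key=cv2.contourArea);return c
E
python3 - <<'E'
from h import *
S=8
for n,(x,y,w,h) in dict(top=(325,240,22,20),side=(310,216,20,30)).items():
    im=np.load(f"pics/{n}0im.npy")[y:y+h,x:x+w]
    g=cv2.resize(im,None,fx=S,fy=S,interpolation=cv2.INTER_CUBIC).max(2)
    t,m=cv2.threshold(g,0,255,cv2.THRESH_OTSU)
    c=ell(m); r=cv2.minAreaRect(c); print(n,"thr",t,r, cv2.contourArea(c)/S/S)
    b=(cv2.boxPoints(r)+0.5)/S-0.5+[x,y]
    W=onz(n,b[:,0],b[:,1],0.12); 
    if n=="top":
        print(W.mean(0).round(4)); 
        for i in range(4):
            e=W[(i+1)%4]-W[i];print("edge",np.hypot(*e[:2]).round(4),np.degrees(np.arctan2(e[1],e[0]))%90)
    cv2.imwrite(f"pics/tip_{n}.png",cv2.resize(np.hstack([cv2.cvtColor(g,8),cv2.cvtColor(m,8)]),None,fx=2,fy=2))
# seat, foot, tab (top)
im=np.load("pics/top0im.npy").astype(int);hsv=cv2.cvtColor(im.astype(np.uint8),cv2.COLOR_BGR2HSV)
br=((hsv[...,1]>100)&(hsv[...,2]>40))
for nm,(x,y,w,h) in dict(mill=(300,220,80,80),cap=(175,270,45,45)).items():
    m=np.zeros((480,640),np.uint8);m[y:y+h,x:x+w]=br[y:y+h,x:x+w]
    c=ell(m);mm=cv2.drawContours(np.zeros_like(m),[c],-1,1,-1)
    print(nm,cv2.minAreaRect(c),m.sum())
    if nm=="mill":
        o=cv2.morphologyEx(mm,cv2.MORPH_OPEN,cv2.getStructuringElement(2,(15,15)))
        e=cv2.fitEllipse(ell(o));print(e);
        for z in(0,.005,.01):print(z,onz("top",*e[0],z).round(4))
        tab=mm&~o;k,l,s,cc=cv2.connectedComponentsWithStats(tab);i=1+np.argmax(s[1:,4]);print("tab",cc[i],s[i])
        a=onz("top",*cc[i],.008)-onz("top",*e[0],.008);print("mill yaw",np.degrees(np.arctan2(-a[1],-a[0])))
E
```

```text
top thr 75.0 ((82.81838989257812, 75.55119323730469), (64.91999816894531, 67.4000015258789), 16.260204315185547) 59.578125
[0.5225 0.0131 0.12  ]
edge 0.0128 73.5687755495675
edge 0.0122 73.35442847907028
edge 0.0127 73.48311201423996
edge 0.0122 73.41520187899259
side thr 79.0 ((79.5, 95.5), (191.0, 159.0), 90.0) 321.78125
mill ((333.5157470703125, 257.35675048828125), (48.63797378540039, 53.18003463745117), 29.47589111328125) 872Traceback (most recent call last):
  File "<stdin>", line 24, in <module>
  File "h.py", line 20, in ell
    c=max(cs,key=cv2.contourArea);return c
ValueError: max() iterable argument is empty
```

View pics/tip_top.png

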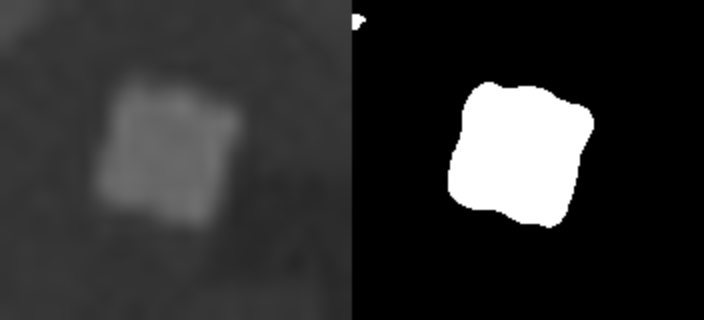

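View pics/tip_side.png

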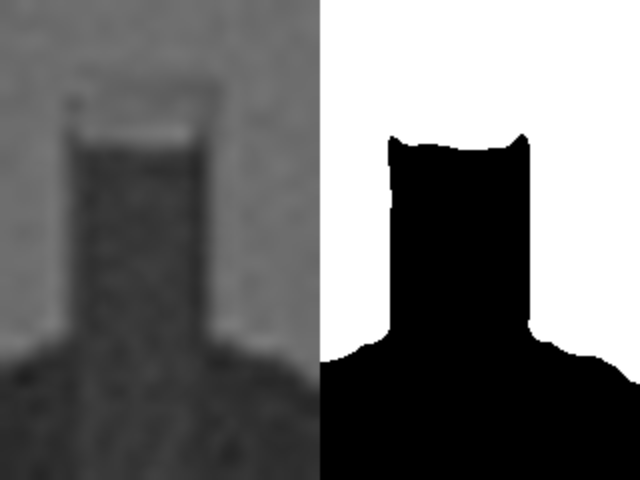

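```bash
python3 - <<'E'
from h import *
print("tip side",onz("side",318.4,222.8,.12).round(4))
im=np.load("pics/top0im.npy");S=6
x,y,w,h=175,270,45,45
c=cv2.resize(im[y:y+h,x:x+w],None,fx=S,fy=S,interpolation=cv2.INTER_CUBIC)
d=np.load("pics/top0.npy");P=depthpts("top",d)
# cap via colour
b,g,r=[c[...,i].astype(int) for i in range(3)]
m=((r-b)>22).astype(np.uint8);cc=ell(m);R_=cv2.minAreaRect(cc);print("cap rect",R_)
cv2.imwrite("pics/cap.png",cv2.resize(np.hstack([c,np.repeat(m[...,None]*255,3,2)]),None,fx=1.4,fy=1.4))
for z,nm,(X,Y,A,B) in((.010,"ring",(200,170,50,50)),(.018,"collar",(455,255,35,35))):
    k=im[Y:Y+B,X:X+A]
    zz=P[Y:Y+B,X:X+A,2];m=((zz>z-.005)&(zz<z+.01)).astype(np.uint8)
    e=cv2.fitEllipse(ell(m));u,v=e[0][0]+X,e[0][1]+Y;print(nm,e,(u,v),onz("top",u,v,z).round(4))
ds=np.load("pics/side0.npy");P=depthpts("side",ds)
for z,nm,(X,Y,A,B) in((.010,"ring",(335,190,40,30)),(.018,"collar",(315,385,45,40))):
    zz=P[Y:Y+B,X:X+A,2];m=((zz>z-.004)&(zz<z+.01)).astype(np.uint8)
    e=cv2.fitEllipse(ell(m));u,v=e[0][0]+X,e[0][1]+Y;print("side",nm,e,(u,v),onz("side",u,v,z).round(4))
T=bot.read_state()['tcp_rot'];M=R.from_rotvec(T).as_matrix();print(M.round(3))
E
```

```text
tip side [0.5232 0.0094 0.12  ]
cap rect ((128.23077392578125, 127.84614562988281), (127.5810546875, 135.90155029296875), 56.3099365234375)
ring ((22.64681625366211, 22.92991828918457), (30.30420684814453, 31.104421615600586), 66.37958526611328) (222.6468162536621, 192.92991828918457) [0.6329 0.2085 0.01  ]
collar ((17.473941802978516, 15.418926239013672), (19.109249114990234, 19.71449089050293), 119.57098388671875) (472.4739418029785, 270.4189262390137) [ 0.4956 -0.2172  0.018 ]
side ring ((19.93390464782715, 14.94527816772461), (16.60645866394043, 28.787973403930664), 92.17929077148438) (354.93390464782715, 204.9452781677246) [0.634  0.2026 0.01  ]
side collar ((20.467010498046875, 16.97988510131836), (24.26285743713379, 26.654190063476562), 95.67303466796875) (335.4670104980469, 401.97988510131836) [ 0.4967 -0.2225  0.018 ]
[[ 0.949  0.316 -0.001]
 [ 0.316 -0.949  0.002]
 [ 0.    -0.002 -1.   ]]
```

View pics/cap.png

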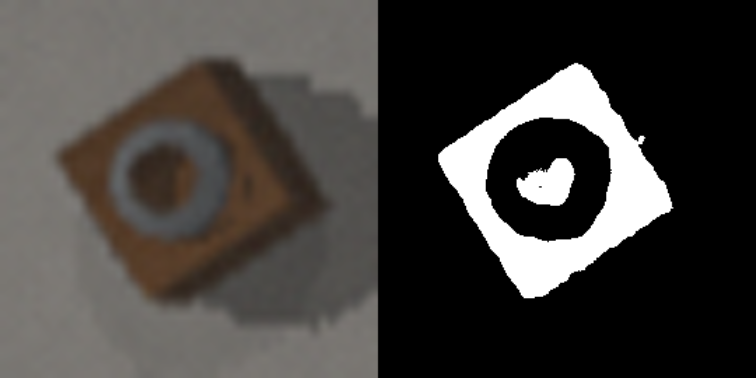

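```bash
cat >> h.py <<'E'
def delta(xyz,psi):
    s=bot.read_state();M=R.from_rotvec(s['tcp_rot']).as_matrix()
    a=np.radians(psi);G=np.array([[np.cos(a),np.sin(a),0],[np.sin(a),-np.cos(a),0],[0,0,-1]])
    print("t",round(s['time'],2),"pos",s['tool_pos'].round(4),"psi",np.degrees(np.arctan2(M[1,0],M[0,0])).round(2),"w",round(s['width'],3),"F",s['wrist_force'].round(2))
    print("shift",((np.array(xyz)-s['tool_pos'])@M*1000).round(1),"turn",np.degrees(R.from_matrix(M.T@G).as_rotvec()).round(1))
E
python3 - <<'E'
from h import *
f=8.4
q=np.array([(440-378,158),(578-378,63),(672-378,207),(525-378,297)])/f+[175-.4,270-.4]
W=onz("top",q[:,0],q[:,1],.032);print("cap",W.mean(0).round(4))
for i in range(4):
    e=W[(i+1)%4]-W[i];print(np.hypot(*e[:2]).round(4),(np.degrees(np.arctan2(e[1],e[0]))%90).round(1))
delta((.6335,.2055,.12),0)
E
```

```text
cap [0.4615 0.2464 0.032 ]
0.0332 34.6
0.0347 34.3
0.034 31.4
0.0328 32.9
t 0.1 pos [ 0.2133 -0.6397  0.2301] psi 18.44 w 1.001 F [-0.1 -0.3 -0.2]
shift [ 666.  -668.7  111.5] turn [-0.1  0.  18.4]
```

arm_command(targets="280 -281 0 0 0 18.4 1;280 -281 0 0 0 18.4 1;280 -281 0 0 0 18.4 1;280 -281 0 0 0 18.4 1;280 -281 0 0 0 18.4 1;666 -668.7 0 0 0 18.4 1;666 -668.7 0 0 0 18.4 1;666 -668.7 0 0 0 18.4 1;666 -668.7 0 0 0 18.4 1;666 -668.7 0 0 0 18.4 1", newtons=40)

```text
time: 0.93
tool_pos: [0.3992, -0.2652, 0.2309]
tcp_rot: [-3.141, -0.0, 0.0]
wrist_force: [0.8, -0.3, 0.1]
width: 1.002
```

```bash
python3 - <<'E'
from h import *
delta((.6335,.2055,.12),0)
E
```

```text
t 0.93 pos [ 0.3992 -0.2652  0.2309] psi 0.01 w 1.002 F [ 0.77 -0.33  0.11]
shift [ 234.5 -470.6  111. ] turn [-0.  0.  0.]
```

arm_command(targets="234 -470 0 0 0 0 1;234 -470 0 0 0 0 1;234 -470 0 0 0 0 1;234 -470 0 0 0 0 1;234 -470 0 0 0 0 1;234 -470 0 0 0 0 1;234 -470 0 0 0 0 1;234 -470 0 0 0 0 1;234 -470 0 0 0 0 1;234 -470 60 0 0 0 1")

```text
time: 1.77
tool_pos: [0.5859, 0.1059, 0.2188]
tcp_rot: [-3.141, -0.002, -0.009]
wrist_force: [1.7, -1.1, 2.1]
width: 0.996
```

arm_command(targets="55 -109 80 0 0 0 1;55 -109 80 0 0 0 1;55 -109 80 0 0 0 1;55 -109 80 0 0 0 1;55 -109 80 0 0 0 1;55 -109 80 0 0 0 1")

```text
time: 2.27
tool_pos: [0.6369, 0.2127, 0.1336]
tcp_rot: [3.14, 0.004, -0.006]
wrist_force: [0.4, -0.3, 0.1]
width: 1.003
```

```bash
python3 - <<'E'
from h import *
delta((.6335,.2055,-.003),0)
E
```

```text
t 2.27 pos [0.6369 0.2127 0.1336] psi 0.15 w 1.003 F [ 0.4  -0.34  0.13]
shift [ -2.9   7.  136.6] turn [0.1 0.2 0.1]
```

arm_command(targets="-3 7 40 0 0 0 1;-3 7 80 0 0 0 1;-3 7 115 0 0 0 1;-3 7 125 0 0 0 1;-3 7 134 0 0 0 1;-3 7 136 0 0 0 1;-3 7 136 0 0 0 1")

```text
time: 2.85
tool_pos: [0.6366, 0.2051, 0.0017]
tcp_rot: [-3.141, -0.0, -0.004]
wrist_force: [-0.3, -0.0, -0.0]
width: 0.998
```

```bash
python3 - <<'E'
from h import *
im,d=bot.read_camera("side");cv2.imwrite("pics/s1.png",cv2.resize(im[120:260,250:450],None,fx=4,fy=4,interpolation=2))
delta((.6335,.2055,-.003),0)
E
```

```text
t 2.9 pos [0.6372 0.2054 0.0024] psi 0.02 w 1.001 F [0.04 0.04 0.73]
shift [-3.7 -0.1  5.4] turn [-0.1 -0.2  0. ]
```

View pics/s1.png

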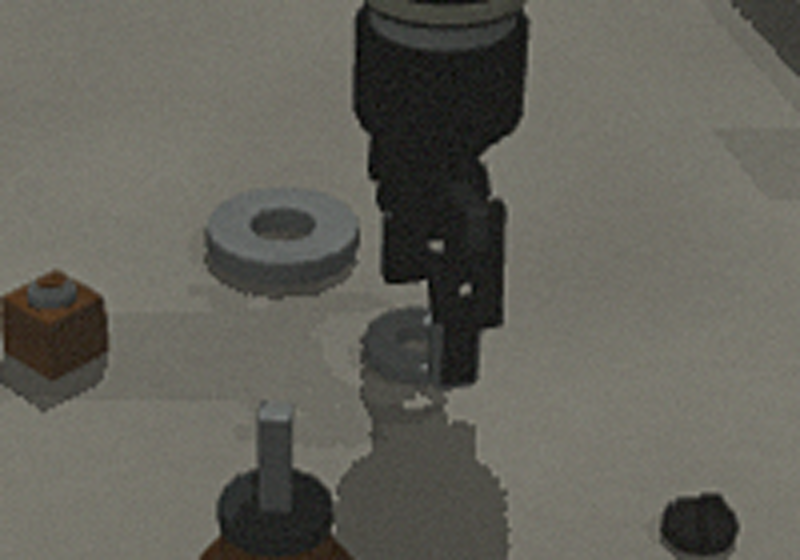

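```bash
python3 - <<'E'
from h import *
P=proj("side",[[.637,.155,.013],[.637,.255,.013],[.637,.205,.1],[.637,.205,.005],[.637,.205,.01]])
print(((P-[250,120])*4).round(0))
E
```

```text
[[453. 390.]
 [399. 277.]
 [433. 171.]
 [424. 345.]
 [425. 336.]]
```

arm_command(targets="-3 0 0 0 0 0 1;-3 0 0 0 0 0 1;-3 0 0 0 0 0 1")

```text
time: 3.15
tool_pos: [0.6331, 0.2056, 0.0016]
tcp_rot: [-3.141, -0.001, -0.004]
wrist_force: [-0.2, -0.0, 0.9]
width: 0.993
```

```bash
python3 - <<'E'
from h import *
delta((.6335,.2055,-.003),0)
E
```

```text
t 3.15 pos [0.6331 0.2056 0.0016] psi 0.05 w 0.993 F [-0.23 -0.04  0.89]
shift [0.4 0.1 4.6] turn [-0.  -0.1  0. ]
```

arm_command(targets="0 0 4 0 0 0 1;0 0 4 0 0 0 1;0 0 4 0 0 0 0.3;0 0 4 0 0 0 0.3;0 0 4 0 0 0 0.3;0 0 4 0 0 0 0.3;0 0 4 0 0 0 0.3;0 0 4 0 0 0 0.3")

```text
time: 3.82
tool_pos: [0.6328, 0.2054, -0.0036]
tcp_rot: [-3.141, -0.001, -0.002]
wrist_force: [-0.1, 0.0, 3.0]
width: 0.636
```

```bash
python3 - <<'E'
from h import *
delta((.6335,.2055,-.003),0)
im,d=bot.read_camera("side");cv2.imwrite("pics/s2.png",cv2.resize(im[160:240,320:440],None,fx=6,fy=6,interpolation=2))
E
```

```text
t 3.82 pos [ 0.6328  0.2054 -0.0036] psi 0.04 w 0.636 F [-0.09  0.03  2.97]
shift [ 0.7 -0.1 -0.6] turn [-0.  -0.1  0. ]
```

View pics/s2.png

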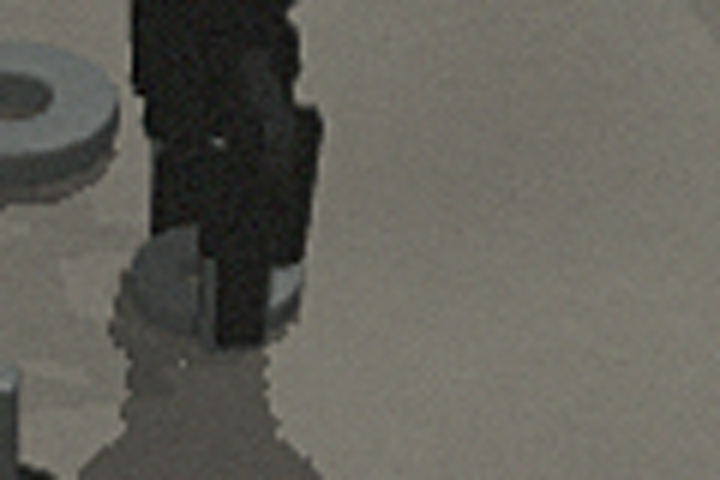

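arm_command(targets="0 0 -40 0 0 0 0.3;0 0 -80 0 0 0 0.3;0 0 -120 0 0 0 0.3;0 0 -140 0 0 0 0.3;-30 50 -140 0 0 0 0.3;-60 90 -140 0 0 0 0.3;-80 130 -140 0 0 0 0.3;-100 170 -140 0 0 0 0.3;-110 194 -140 0 0 0 0.3;-110 194 -138 0 0 0 0.3")

```text
time: 4.7
tool_pos: [0.5186, 0.0076, 0.1328]
tcp_rot: [3.14, -0.001, -0.005]
wrist_force: [-0.2, 0.4, -0.9]
width: 0.639
```

arm_command(targets="0 0 0 0 0 0 0.3;0 0 0 0 0 0 0.3;0 0 0 0 0 0 0.3")

```text
time: 4.95
tool_pos: [0.5225, 0.0115, 0.1337]
tcp_rot: [-3.141, -0.001, -0.0]
wrist_force: [-0.4, 0.3, -0.9]
width: 0.635
```

```bash
python3 - <<'E'
from h import *
delta((.5228,.0112,.130),0)
im,d=bot.read_camera("side");cv2.imwrite("pics/s3.png",cv2.resize(im[170:290,260:380],None,fx=5,fy=5,interpolation=2))
im,d=bot.read_camera("top");cv2.imwrite("pics/t3.png",cv2.resize(im[170:330,240:430],None,fx=4,fy=3.7,interpolation=2))
E
```

```text
t 4.95 pos [0.5225 0.0115 0.1337] psi 0.02 w 0.635 F [-0.41  0.31 -0.88]
shift [0.3 0.3 3.7] turn [-0. -0.  0.]
```

View pics/s3.png

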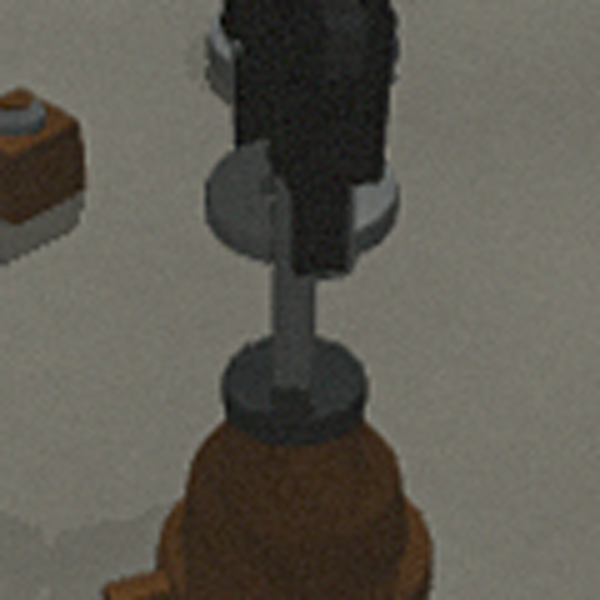

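View pics/t3.png

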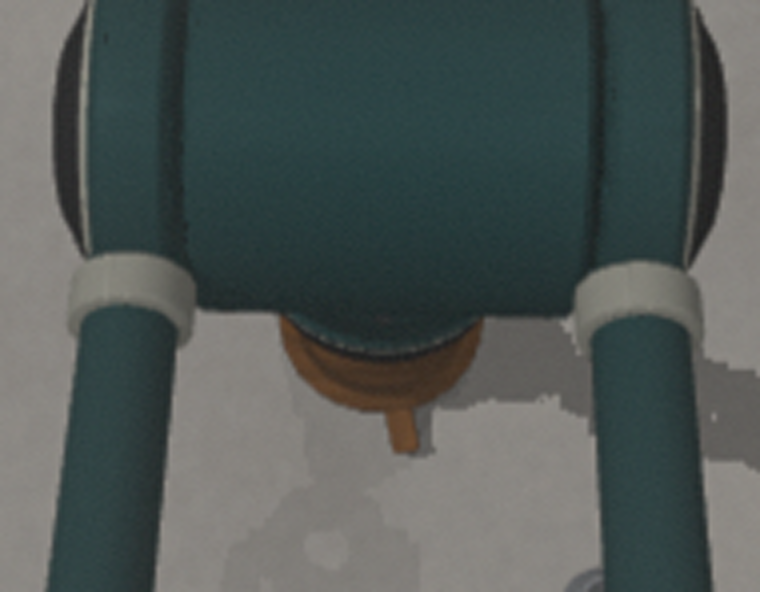

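```bash
python3 - <<'E'
from h import *
c=np.array([.5225,.0115,.1423])
t=np.linspace(0,2*np.pi,200)
for dz in(-.005,0,.005):
    p=(proj("side",c+np.c_[.028*np.cos(t),.028*np.sin(t),0*t+dz])-[260,170]+.5)*5
    print(dz,"umin",p[p[:,0].argmin()].round(),"umax",p[p[:,0].argmax()].round(),"vmax",p[p[:,1].argmax()].round(),"vmin",p[p[:,1].argmin()].round())
for y in(.009,.0115,.014):print((proj("side",[[.5225,y,.12],[.5225,y,.078]])-[260,170]+.5)*5)
b=[(proj("side",c+np.r_[0,.001*k,0])-[260,170])*5 for k in(0,1)];print(b)
E
```

```text
-0.005 umin [193. 216.] umax [388. 215.] vmax [291. 271.] vmin [292. 161.]
0 umin [193. 201.] umax [388. 200.] vmax [291. 256.] vmin [292. 146.]
0.005 umin [193. 187.] umax [388. 186.] vmax [291. 242.] vmin [292. 132.]
[[292.41654079 267.63255734]
 [292.85892754 380.64306252]]
[[290.70865173 262.74947891]
 [291.20560251 375.63526822]]
[[289.00960979 257.89169555]
 [289.56056345 370.65257149]]
[array([287.93093437, 197.16407036]), array([287.238166  , 195.24916734])]
```

```bash
python3 - <<'E'
from h import *
im,d=bot.read_camera("side");np.save("pics/s4im.npy",im);np.save("pics/s4.npy",d)
s=bot.read_state();print(s['tool_pos'])
x0,y0,S=295,190,8
o=cv2.resize(im[y0:y0+70,x0:x0+60],None,fx=S,fy=S,interpolation=2);o=np.clip(o*2.2,0,255).astype(np.uint8)
t=np.linspace(0,2*np.pi,100);a=o.copy()
def dr(P,col):
    p=((proj("side",P)-[x0,y0]+.5)*S).round().astype(np.int32);cv2.polylines(a,[p],False,col,1)
c=s['tool_pos']+[0,0,.0086]
for dz in(-.005,.005):dr(c+np.c_[.028*np.cos(t),.028*np.sin(t),0*t+dz],(0,0,255))
for r,z in((.022,.078),(.0085,.12)):dr(np.c_[.5225+r*np.cos(t),.0115+r*np.sin(t),0*t+z],(0,255,0))
cv2.imwrite("pics/s4.png",cv2.resize(np.hstack([o,a]),(800,467)))
E
```

```text
[0.52286537 0.01212982 0.13377371]
```

View pics/s4.png

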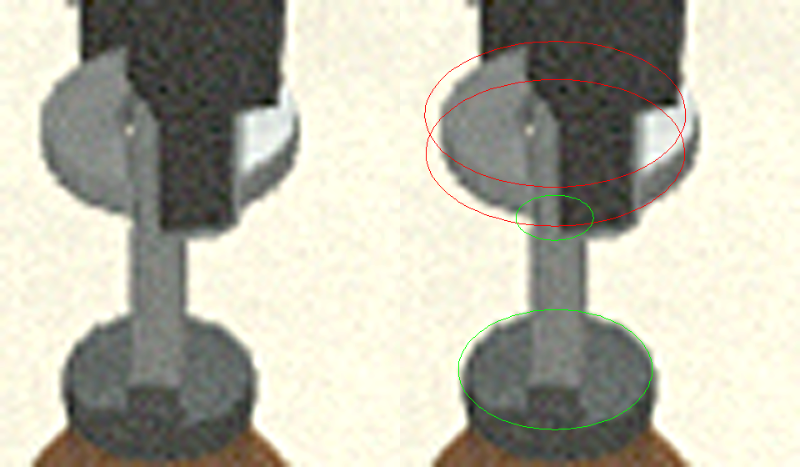

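```bash
cat >> h.py <<'E'
from scipy.optimize import least_squares
def circ(P,r):
    f=lambda c:np.hypot(P[:,0]-c[0],P[:,1]-c[1])-r
    s=least_squares(f,P[:,:2].mean(0));return s.x.round(4),np.abs(s.fun).max().round(4)
def edges(n,im,z,cu,cv,r0,angs,thr,r1=40):
    # walk outward from (cu,cv) along image angles, find first dark->bright crossing
    g=cv2.GaussianBlur(im.max(2).astype(np.float32),(0,0),.6);out=[]
    for a in np.radians(angs):
        rr=np.arange(r0,r1,.1);u=cu+rr*np.cos(a);v=cv+rr*np.sin(a)
        p=cv2.remap(g,u.astype(np.float32)[None],v.astype(np.float32)[None],1)[0]
        i=np.argmax(p>thr)
        if p[i]>thr:out.append((u[i],v[i]))
    out=np.array(out);return out,onz(n,out[:,0],out[:,1],z)
E
python3 - <<'E'
from h import *
im=np.load("pics/s4im.npy");i0=np.load("pics/side0im.npy")
g=im.max(2);print(g[225,300:345]);print(g[209,296:345]);print(i0.max(2)[246,296:345])
# ring bottom z = tcp-... 
for z in(.1365,.1374,.1383):
  p,W=edges("side",im,z,321,209,10,list(range(125,171,3))+list(range(20,50,3)),88,30);print("ring",z,circ(W,.028),len(W))
# seat top rim, original image: side/back arcs
p,W=edges("side",i0,.078,319,246,8,list(range(190,246,4))+list(range(296,350,4)),88,30);print("seat",circ(W,.022),p[[0,-1]],len(W))
p,W=edges("side",im,.078,319,246,8,list(range(190,246,4))+list(range(296,350,4)),88,30);print("seat now",circ(W,.022))
E
```

```text
[115 112 112 113 115 111 110 115 115 114 115 120 118 122  76  58  57  63
  57  54  57  54  58  64  71  79  78  82 112 117 121 117 115 118 116 117
 117 116 115 115 115 114 118 114 119]
[116 116 115 114 118  63  59  63  64  64  60  62  61  62  63  63  60  59
  91  56  58  62  50  23  37  36  34  28  32  33  28  20  28  32  58  84
 107 106 101 104 108 110 103  58 120 120 118 117 114]
[112 109 108 104 110 106 104 113  61  37  46  46  45  42  50  44  42  45
  46  63  60  57  57  58  53  54  46  47  50  50  45  45  43  43  49  44
  40  61 115 112 108 108 109 111 107 107 105 108 107]
ring 0.1365 (array([0.5245, 0.016 ]), np.float64(0.0092)) 26
ring 0.1374 (array([0.5242, 0.0148]), np.float64(0.0092)) 26
ring 0.1383 (array([0.524 , 0.0136]), np.float64(0.0092)) 26
seat (array([0.5233, 0.011 ]), np.float64(0.002)) [[304.2278837  243.39527733]
 [332.59625165 243.1100275 ]] 28
seat now (array([0.5231, 0.0105]), np.float64(0.0015))
```

```bash
cat >> h.py <<'E'
def edges_in(n,im,z,cu,cv,r0,angs,thr,r1):
    g=cv2.GaussianBlur(im.max(2).astype(np.float32),(0,0),.5);out=[]
    for a in np.radians(angs):
        rr=np.arange(r1,r0,-.05);u=cu+rr*np.cos(a);v=cv+rr*np.sin(a)
        p=cv2.remap(g,u.astype(np.float32)[None],v.astype(np.float32)[None],1)[0]
        i=np.argmax(p<thr)
        if p[i]<thr:out.append((u[i],v[i]))
    out=np.array(out);return out,onz(n,out[:,0],out[:,1],z)
E
python3 - <<'E'
from h import *
im=np.load("pics/s4im.npy");i0=np.load("pics/side0im.npy")
for z in(.1365,.1374,.1383):
  p,W=edges_in("side",im,z,321,209,10,list(range(125,171,3))+list(range(15,50,3)),92,24);print("ring",z,circ(W,.028),len(W))
p,W=edges_in("side",i0,.078,319,246,8,list(range(195,243,3))+list(range(298,346,3)),88,22);print("seat",circ(W,.022))
i0=np.load("pics/top0im.npy")
p,W=edges_in("side",np.load("pics/side0im.npy"),.01,354.9,204.95,8,list(range(190,351,5)),90,25);print("ring on table, back top rim side",circ(W,.028))
E
```

```text
ring 0.1365 (array([0.5264, 0.0141]), np.float64(0.0005)) 28
ring 0.1374 (array([0.5262, 0.0129]), np.float64(0.0005)) 28
ring 0.1383 (array([0.526 , 0.0117]), np.float64(0.0005)) 28
seat (array([0.5232, 0.0106]), np.float64(0.001))
ring on table, back top rim side (array([0.6331, 0.25  ]), np.float64(0.0004))
```

arm_command(targets="-3 2.6 0 0 0 0 0.3;-3 2.6 4 0 0 0 0.3;-3 2.6 8 0 0 0 0.3;-3 2.6 12 0 0 0 0.3;-3 2.6 16 0 0 0 0.3;-3 2.6 18 0 0 0 0.3;-3 2.6 20 0 0 0 0.3;-3 2.6 21 0 0 0 0.3;-3 2.6 21 0 0 0 0.3;-3 2.6 21 0 0 0 0.3")

```text
time: 5.93
tool_pos: [0.5194, 0.0085, 0.1129]
tcp_rot: [-3.142, -0.001, -0.0]
wrist_force: [-0.1, 0.7, -0.8]
width: 0.639
```

```bash
python3 - <<'E'
from h import *
im,d=bot.read_camera("side");cv2.imwrite("pics/s5.png",np.clip(cv2.resize(im[190:260,290:350],None,fx=8,fy=8,interpolation=2)*2.0,0,255))
delta((.52,.0095,.0744),0)
E
```

```text
t 5.98 pos [0.5194 0.0085 0.113 ] psi 0.03 w 0.638 F [-0.13  0.1  -1.18]
shift [ 0.6 -1.  38.6] turn [-0. -0.  0.][ WARN:0@1.404] global loadsave.cpp:1063 imwrite_ Unsupported depth image for selected encoder is fallbacked to CV_8U.
```

View pics/s5.png

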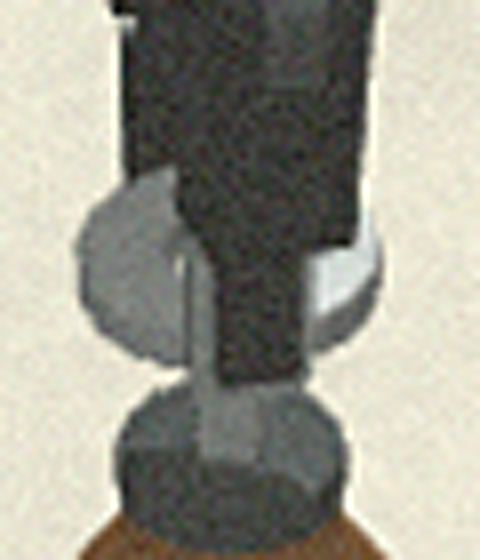

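arm_command(targets="0 -0.5 5 0 0 0 0.3;0 -0.5 10 0 0 0 0.3;0 -0.5 15 0 0 0 0.3;0 -0.5 20 0 0 0 0.3;0 -0.5 25 0 0 0 0.3;0 -0.5 29 0 0 0 0.3;0 -0.5 32 0 0 0 0.3;0 -0.5 34 0 0 0 0.3;0 -0.5 35 0 0 0 0.3;0 -0.5 35 0 0 0 0.3")

```text
time: 6.82
tool_pos: [0.5192, 0.009, 0.0776]
tcp_rot: [-3.142, -0.001, 0.001]
wrist_force: [0.5, 0.2, -0.2]
width: 0.637
```

arm_command(targets="0 0 1 0 0 0 0.3;0 0 2 0 0 0 0.3;0 0 2 0 0 0 0.3")

```text
time: 7.07
tool_pos: [0.5193, 0.009, 0.0758]
tcp_rot: [3.142, 0.001, 0.0]
wrist_force: [-0.2, 0.3, -1.2]
width: 0.634
```

```bash
python3 - <<'E'
from h import *
delta((.52,.0095,.0744),0)
E
```

```text
t 7.07 pos [0.5193 0.009  0.0758] psi 0.04 w 0.634 F [-0.25  0.28 -1.24]
shift [ 0.7 -0.5  1.4] turn [ 0. -0.  0.]
```

arm_command(targets="0 0 0.7 0 0 0 0.3;0 0 1.2 0 0 0 0.3;0 0 1.2 0 0 0 0.3")

```text
time: 7.32
tool_pos: [0.5192, 0.009, 0.0746]
tcp_rot: [3.142, 0.001, -0.0]
wrist_force: [-0.1, 0.2, -0.8]
width: 0.637
```

arm_command(targets="0 0 0 0 0 0 0.75;0 0 0 0 0 0 0.95;0 0 0 0 0 0 0.95;0 0 0 0 0 0 0.95;0 0 -20 0 0 0 0.95;0 0 -45 0 0 0 0.95;0 0 -80 0 0 0 0.95;0 0 -90 0 0 0 0.95")

```text
time: 7.98
tool_pos: [0.5223, 0.0089, 0.1698]
tcp_rot: [3.141, 0.001, 0.012]
wrist_force: [2.0, -0.7, 0.9]
width: 0.952
```

```bash
python3 - <<'E'
from h import *
delta((.496,-.22,.10),0)
E
```

```text
t 7.98 pos [0.5223 0.0089 0.1698] psi 0.04 w 0.952 F [ 2.03 -0.68  0.88]
shift [-27.  228.9  69.7] turn [ 0.  -0.4  0. ]
```

arm_command(targets="-6 41 0 0 0 0 1;-12 82 0 0 0 0 1;-17 123 0 0 0 0 1;-22 164 0 0 0 0 1;-26 205 20 0 0 0 1;-27 229 50 0 0 0 1;-27 229 70 0 0 0 1;-27 229 70 0 0 0 1;-27 229 70 0 0 0 1")

```text
time: 8.73
tool_pos: [0.4909, -0.2195, 0.0932]
tcp_rot: [-3.14, 0.001, 0.005]
wrist_force: [0.2, 0.5, 0.5]
width: 1.003
```

```bash
python3 - <<'E'
from h import *
delta((.496,-.22,.0),0)
im,d=bot.read_camera("top");np.save("pics/t6im.npy",im);t=cv2.resize(im[215:300,290:375],None,fx=5,fy=5,interpolation=2)
im,d=bot.read_camera("side");s=cv2.resize(im[205:290,275:360],None,fx=4.6,fy=5,interpolation=2)
np.save("pics/s6im.npy",im)
cv2.imwrite("pics/6.png",np.clip(np.hstack([t,cv2.resize(s,(375,425))[:, :370]])*1.8,0,255).astype(np.uint8))
cv2.imwrite("pics/6b.png",np.clip(im*1.5,0,255).astype(np.uint8))
E
```

```text
t 8.73 pos [ 0.4909 -0.2195  0.0932] psi -0.02 w 1.003 F [0.19 0.5  0.53]
shift [ 5.4  0.7 93.2] turn [-0.1  0.2 -0. ]
```

View pics/6.png

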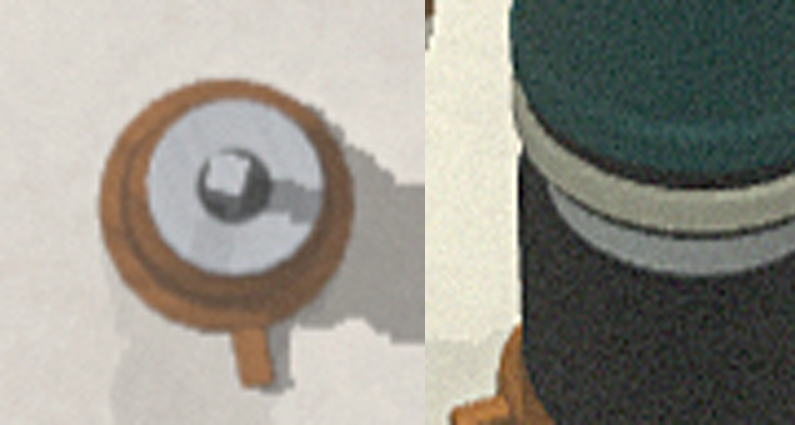

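View pics/6b.png

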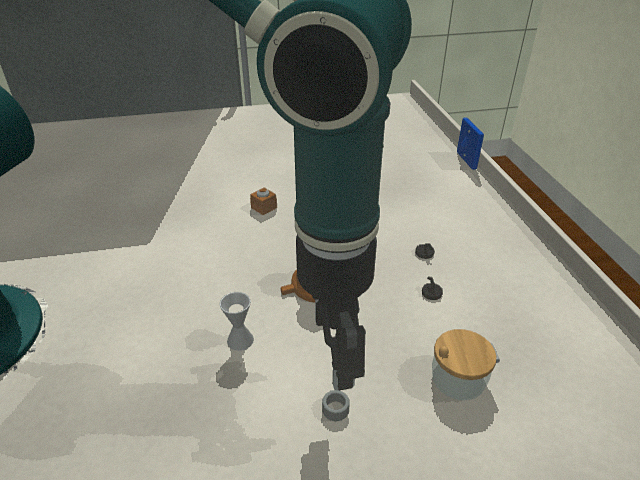

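```bash
python3 - <<'E'
from h import *
im=np.load("pics/t6im.npy");print(onz("top",336.7,252.0,.088).round(4))
b=im.astype(int);m=((b[...,0]-b[...,2])>-5)&(im.max(2)>75)
g=np.zeros((480,640),np.uint8);g[230:275,315:360]=m[230:275,315:360]
g[:,:]=cv2.morphologyEx(g,cv2.MORPH_OPEN,np.ones((3,3)))
c=ell(g);e=cv2.fitEllipse(cv2.convexHull(c));print(e,onz("top",*e[0],.088).round(4))
delta((.496,-.22,.0),0)
E
```

```text
[0.521  0.0103 0.088 ]
((336.4901123046875, 252.04129028320312), (34.42634582519531, 34.775882720947266), 60.635284423828125) [0.5209 0.0106 0.088 ]
t 8.83 pos [ 0.4933 -0.2197  0.0958] psi 0.08 w 1.001 F [ 0.2   0.53 -0.59]
shift [ 2.5  0.2 95.8] turn [ 0.  -0.1  0.1]
```

arm_command(targets="2.5 0 40 0 0 0 1;2.5 0 75 0 0 0 0.8;2.5 0 90 0 0 0 0.7;2.5 0 95 0 0 0 0.7;2.5 0 96 0 0 0 0.7;2.5 0 96 0 0 0 0.7")

```text
time: 9.33
tool_pos: [0.4967, -0.2201, 0.0004]
tcp_rot: [3.14, 0.003, 0.004]
wrist_force: [-0.2, 0.2, 0.8]
width: 0.698
```

arm_command(targets="0 0 0 0 0 0 0.1;0 0 0 0 0 0 0.1;0 0 0 0 0 0 0.1;0 0 0 0 0 0 0.1;0 0 0 0 0 0 0.1;0 0 0 0 0 0 0.1", newtons=25)

```text
time: 9.83
tool_pos: [0.4968, -0.2208, 0.0008]
tcp_rot: [3.14, 0.001, 0.006]
wrist_force: [-0.3, 2.3, 7.9]
width: 0.376
```

```bash
python3 - <<'E'
from h import *
delta((.5215,.0105,.14),0)
im,d=bot.read_camera("side");cv2.imwrite("pics/s7.png",np.clip(cv2.resize(im[360:430,300:380],None,fx=8,fy=8,interpolation=2)*1.8,0,255).astype(np.uint8))
E
```

```text
t 9.83 pos [ 0.4968 -0.2208  0.0008] psi 0.02 w 0.376 F [-0.26  2.35  7.9 ]
shift [  25.3 -231.1 -139.4] turn [ 0.1 -0.2  0. ]
```

View pics/s7.png

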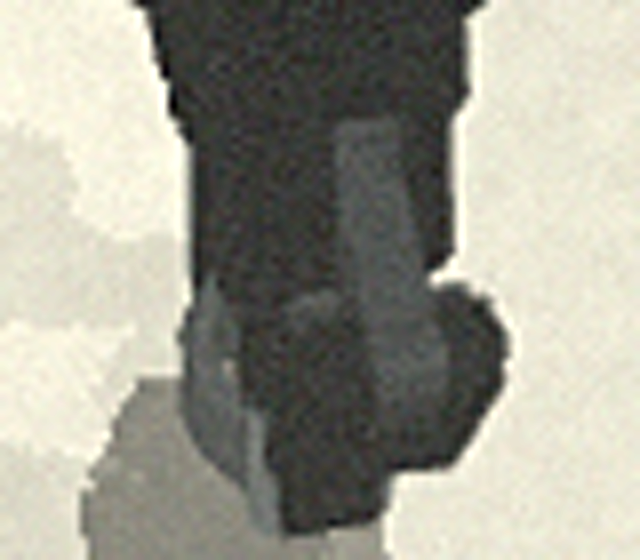

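arm_command(targets="0 0 -1 0 0 0 0.5;0 0 -4 0 0 0 0.5;0 0 -4 0 0 0 0.5;0 0 -4 0 0 0 0.1;0 0 -4 0 0 0 0.1;0 0 -4 0 0 0 0.1;0 0 -4 0 0 0 0.1")

```text
time: 10.47
tool_pos: [0.4952, -0.2202, 0.0031]
tcp_rot: [3.141, 0.001, 0.001]
wrist_force: [-1.7, -0.5, 5.4]
width: 0.374
```

```bash
python3 - <<'E'
from h import *
delta((.5215,.0105,.15),0)
E
```

```text
t 10.47 pos [ 0.4952 -0.2202  0.0031] psi 0.04 w 0.374 F [-1.73 -0.53  5.36]
shift [  26.5 -230.6 -147. ] turn [ 0. -0.  0.]
```

arm_command(targets="0 0 -40 0 0 0 0.1;0 0 -80 0 0 0 0.1;0 0 -120 0 0 0 0.1;5 -35 -144 0 0 0 0.1;9 -75 -144 0 0 0 0.1;14 -115 -144 0 0 0 0.1;18 -155 -144 0 0 0 0.1;23 -195 -144 0 0 0 0.1;26 -230 -144 0 0 0 0.1;26 -230 -144 0 0 0 0.1")

```text
time: 11.3
tool_pos: [0.5206, 0.0155, 0.1462]
tcp_rot: [-3.139, -0.008, 0.001]
wrist_force: [0.3, -0.4, -0.6]
width: 0.373
```

arm_command(targets="0 0 0 0 0 0 0.1;0 0 0 0 0 0 0.1;0 0 0 0 0 0 0.1")

```text
time: 11.55
tool_pos: [0.5205, 0.0091, 0.1462]
tcp_rot: [3.141, -0.0, -0.001]
wrist_force: [-0.2, -0.7, -0.5]
width: 0.371
```

```bash
python3 - <<'E'
from h import *
delta((.5215,.0105,.14),0)
im,d=bot.read_camera("side");np.save("pics/s8im.npy",im)
delta((.5215,.0105,.14),0)
cv2.imwrite("pics/s8.png",np.clip(cv2.resize(im[185:260,285:360],None,fx=8,fy=8,interpolation=2)*1.8,0,255).astype(np.uint8))
E
```

```text
t 11.55 pos [0.5205 0.0091 0.1462] psi -0.01 w 0.371 F [-0.25 -0.65 -0.55]
shift [ 1.  -1.4  6.2] turn [ 0.  0. -0.]
t 11.6 pos [0.5205 0.0088 0.1463] psi -0.05 w 0.376 F [0.35 0.36 0.35]
shift [ 1.  -1.7  6.3] turn [ 0.   0.  -0.1]
```

View pics/s8.png

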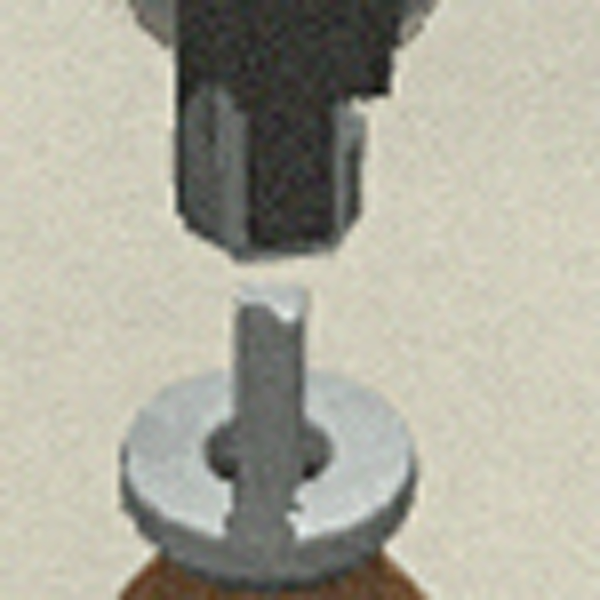

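```bash
python3 - <<'E'
from h import *
im=np.load("pics/s8im.npy")
for z in(.142,.1431,.144):
  p,W=edges_in("side",im,z,318.5,209,4,list(range(70,170,4))+list(range(12,70,4)),95,14);print("collar",z,circ(W,.017),len(W))
print(((p-[285,185]+.5)*8)[::6].round())
print("tip",onz("side",285+272/8-.5,185+300/8-.5,.12))
# ring top rim: back/side arcs
p,W=edges_in("side",im,.088,319,240,8,list(range(185,240,4))+list(range(300,355,4)),108,26);print("ring",circ(W,.028),((p-[285,185]+.5)*8)[::6].round())
E
```

```text
collar 0.142 (array([0.5223, 0.007 ]), np.float64(0.0115)) 40
collar 0.1431 (array([0.522 , 0.0055]), np.float64(0.0114)) 40
collar 0.144 (array([0.5217, 0.0043]), np.float64(0.0114)) 40
[[295. 259.]
 [264. 308.]
 [236. 264.]
 [209. 245.]
 [180. 219.]
 [345. 241.]
 [313. 257.]]
tip [0.52375478 0.01136611 0.12      ]
ring (array([0.5217, 0.0073]), np.float64(0.0014)) [[126. 431.]
 [168. 384.]
 [220. 370.]
 [344. 378.]
 [389. 403.]]
```

```bash
python3 - <<'E'
from h import *
im=np.load("pics/s8im.npy")
for z in(.1422,.1431,.144):
  p1,W1=edges_in("side",im,z,318.5,209,4,list(range(66,115,4)),95,10)
  p2,W2=edges_in("side",im,z,318.5,209,4,list(range(115,160,4))+list(range(22,66,4)),95,14)
  W=np.vstack([W1,W2]);print("collar",z,circ(W,.017),len(W))
E
```

```text
collar 0.1422 (array([0.5231, 0.0086]), np.float64(0.0013)) 36
collar 0.1431 (array([0.5229, 0.0074]), np.float64(0.0013)) 36
collar 0.144 (array([0.5226, 0.0061]), np.float64(0.0013)) 36
```

arm_command(targets="0.7 -2.8 0 0 0 0 0.1;0.7 -2.8 8 0 0 0 0.1;0.7 -2.8 16 0 0 0 0.1;0.7 -2.8 21 0 0 0 0.1;0.7 -2.8 25 0 0 0 0.1;0.7 -2.8 28 0 0 0 0.1;0.7 -2.8 30 0 0 0 0.1;0.7 -2.8 30 0 0 0 0.1")

```text
time: 12.27
tool_pos: [0.5211, 0.0128, 0.116]
tcp_rot: [-3.142, -0.001, 0.002]
wrist_force: [-0.2, 0.3, -0.6]
width: 0.372
```

```bash
python3 - <<'E'
from h import *
delta((.5212,.0117,.091),0)
E
```

```text
t 12.27 pos [0.5211 0.0128 0.116 ] psi 0.04 w 0.372 F [-0.24  0.31 -0.56]
shift [ 0.1  1.1 25. ] turn [-0.   0.1  0. ]
```

arm_command(targets="0 0.7 6 0 0 0 0.1;0 0.7 12 0 0 0 0.1;0 0.7 17 0 0 0 0.1;0 0.7 21 0 0 0 0.1;0 0.7 23 0 0 0 0.1;0 0.7 24 0 0 0 0.1;0 0.7 24 0 0 0 0.1;0 0.7 24 0 0 0 0.1")

```text
time: 12.93
tool_pos: [0.5216, 0.0121, 0.0927]
tcp_rot: [-3.142, -0.001, -0.0]
wrist_force: [0.0, 0.2, -0.5]
width: 0.372
```

```bash
python3 - <<'E'
from h import *
delta((.5212,.0117,.091),0)
im,d=bot.read_camera("side")
cv2.imwrite("pics/s9.png",np.clip(cv2.resize(im[185:260,285:360],None,fx=8,fy=8,interpolation=2)*1.8,0,255).astype(np.uint8))
E
```

```text
t 12.93 pos [0.5216 0.0121 0.0927] psi 0.04 w 0.372 F [ 0.   0.2 -0.5]
shift [-0.4  0.4  1.7] turn [-0. -0.  0.]
```

View pics/s9.png

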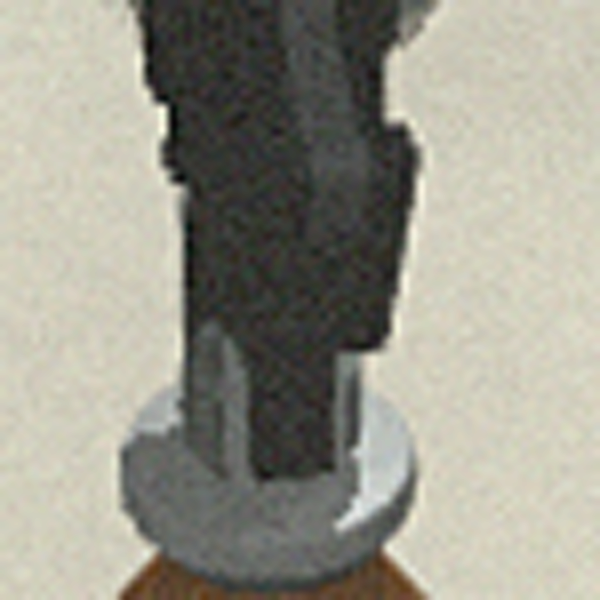

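Side view: the collar sits around the spindle just above the ring, with the fingers clear of the ring. I'll lower the last bit by force.

arm_command(targets="0 0 0.7 0 0 0 0.1;0 0 1.3 0 0 0 0.1;0 0 1.3 0 0 0 0.1;0 0 1.3 0 0 0 0.1")

```text
time: 13.32
tool_pos: [0.5215, 0.0121, 0.0913]
tcp_rot: [3.142, 0.001, 0.0]
wrist_force: [-0.6, -0.0, -0.5]
width: 0.378
```

arm_command(targets="0 0 0.5 0 0 0 0.1;0 0 1 0 0 0 0.1;0 0 1 0 0 0 0.1")

```text
time: 13.57
tool_pos: [0.5217, 0.0121, 0.0908]
tcp_rot: [3.142, 0.001, 0.0]
wrist_force: [-1.5, 0.1, 4.0]
width: 0.375
```

arm_command(targets="0 0 -0.5 0 0 0 0.45;0 0 -0.5 0 0 0 0.6;0 0 -0.5 0 0 0 0.75;0 0 -0.5 0 0 0 0.75;0 0 -20 0 0 0 0.8;0 0 -50 0 0 0 0.9;0 0 -80 0 0 0 0.9;0 0 -90 0 0 0 0.9;0 0 -90 0 0 0 0.9")

```text
time: 14.32
tool_pos: [0.5242, 0.0121, 0.184]
tcp_rot: [3.141, 0.001, 0.012]
wrist_force: [0.0, -0.3, -0.5]
width: 0.902
```

```bash
python3 - <<'E'
from h import *
im,d=bot.read_camera("side")
cv2.imwrite("pics/s10.png",np.clip(cv2.resize(im[185:260,285:360],None,fx=8,fy=8,interpolation=2)*1.8,0,255).astype(np.uint8))
delta((.4615,.2435,.10),33.3)
E
```

```text
t 14.37 pos [0.5226 0.0121 0.1816] psi 0.04 w 0.897 F [0.3  0.22 0.12]
shift [ -61.3 -231.5   81.4] turn [  0.1  -0.2 -33.3]
```

View pics/s10.png

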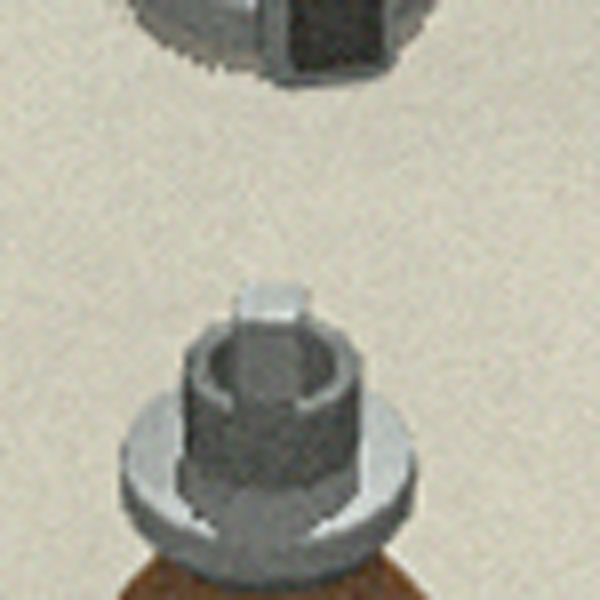

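arm_command(targets="-10 -38 0 0 0 -6 1;-20 -76 0 0 0 -12 1;-30 -114 0 0 0 -18 1;-40 -152 0 0 0 -24 1;-50 -190 20 0 0 -30 1;-60 -225 50 0 0 -33.3 1;-61 -231 80 0 0 -33.3 1;-61 -231 80 0 0 -33.3 1;-61 -231 80 0 0 -33.3 1")

```text
time: 15.12
tool_pos: [0.4563, 0.242, 0.0959]
tcp_rot: [3.007, 0.904, -0.015]
wrist_force: [0.3, -0.3, -0.2]
width: 0.999
```

```bash
python3 - <<'E'
from h import *
im,d=bot.read_camera("side");np.save("pics/s11im.npy",im)
cv2.imwrite("pics/s11.png",np.clip(cv2.resize(im[120:230,210:330],None,fx=6,fy=5.4,interpolation=2)*1.8,0,255).astype(np.uint8))
delta((.4620,.2440,.004),33.3)
im,d=bot.read_camera("top");np.save("pics/t11im.npy",im)
cv2.imwrite("pics/t11.png",np.clip(cv2.resize(im[215:300,290:375],None,fx=6,fy=6,interpolation=2)*1.8,0,255).astype(np.uint8))
E
```

```text
t 15.17 pos [0.4586 0.2422 0.0982] psi 33.39 w 1.001 F [0.11 0.18 0.83]
shift [ 4.2  0.4 94.2] turn [-0.   0.3  0.1]
```

View pics/s11.png

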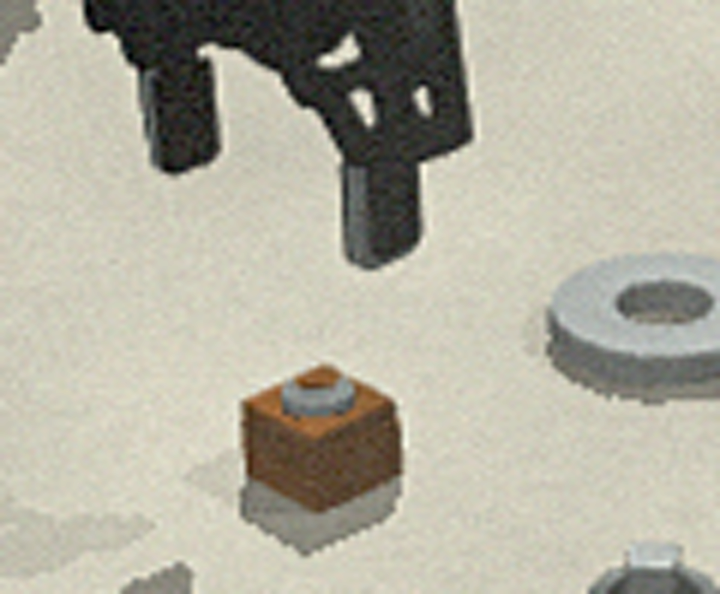

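View pics/t11.png

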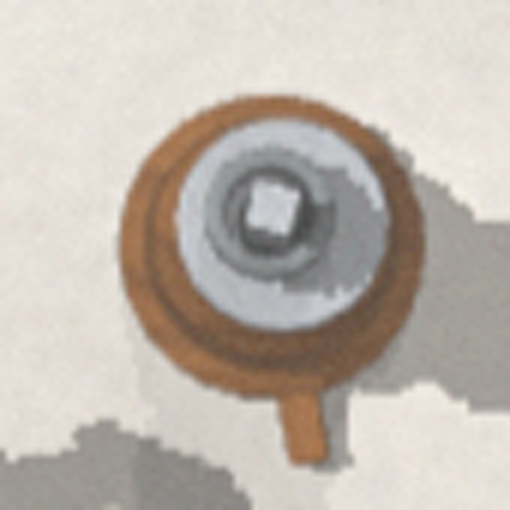

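```bash
python3 - <<'E'
from h import *
print("collar top",onz("top",334.4,250.1,.106).round(4),"tip",onz("top",334.95,249.05,.12).round(4))
print("cap side",onz("side",263.2,194.1,.032).round(4))
E
```

```text
collar top [0.5222 0.0139 0.106 ] tip [0.5224 0.0131 0.12  ]
cap side [0.4636 0.2424 0.032 ]
```

arm_command(targets="4.8 0.4 40 0 0 0 1;4.8 0.4 75 0 0 0 0.9;4.8 0.4 88 0 0 0 0.8;4.8 0.4 92 0 0 0 0.7;4.8 0.4 92 0 0 0 0.7;4.8 0.4 92 0 0 0 0.3;4.8 0.4 92 0 0 0 0.2;4.8 0.4 92 0 0 0 0.2;4.8 0.4 92 0 0 0 0.2;4.8 0.4 92 0 0 0 0.2", newtons=50)

```text
time: 16.05
tool_pos: [0.4671, 0.2463, 0.011]
tcp_rot: [-3.009, -0.901, -0.008]
wrist_force: [1.0, -0.8, 6.5]
width: 0.409
```

```bash
python3 - <<'E'
from h import *
im,d=bot.read_camera("side")
cv2.imwrite("pics/s12.png",np.clip(cv2.resize(im[140:230,210:310],None,fx=7,fy=6.5,interpolation=2)*1.8,0,255).astype(np.uint8))
delta((.4620,.2440,.004),33.3)
E
```

```text
t 16.1 pos [0.4671 0.2462 0.011 ] psi 33.34 w 0.408 F [ 0.28 -1.14  7.13]
shift [-5.5 -0.9  6.9] turn [ 0.1 -0.3  0. ]
```

View pics/s12.png

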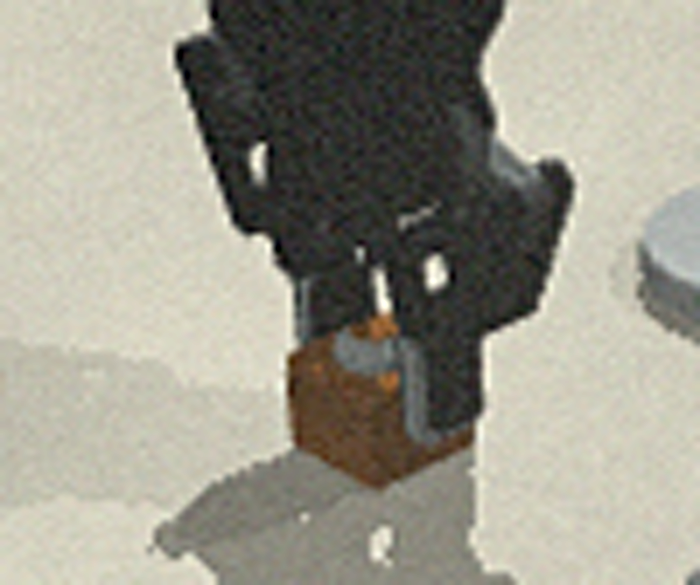

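arm_command(targets="0 0 0 0 0 0 0.55;0 0 0 0 0 0 0.55;-2.5 0 0 0 0 0 0.55;-4.7 0 0 0 0 0 0.55;-4.7 0 0 0 0 0 0.55;-4.7 0 0 0 0 0 0.55")

```text
time: 16.6
tool_pos: [0.4601, 0.2425, 0.008]
tcp_rot: [3.009, 0.901, -0.001]
wrist_force: [-0.1, 0.0, 0.2]
width: 0.547
```

```bash
python3 - <<'E'
from h import *
delta((.4625,.2444,.007),33.3)
E
```

```text
t 16.6 pos [0.4601 0.2425 0.008 ] psi 33.34 w 0.547 F [-0.13  0.02  0.23]
shift [ 3.1 -0.2  1. ] turn [-0.  0.  0.]
```

arm_command(targets="2.8 0 1 0 0 0 0.55;2.8 0 1 0 0 0 0.55;2.8 0 1 0 0 0 0.55;2.8 0 1 0 0 0 0.2;2.8 0 1 0 0 0 0.2;2.8 0 1 0 0 0 0.2;2.8 0 1 0 0 0 0.2")

```text
time: 17.18
tool_pos: [0.4632, 0.2445, 0.0075]
tcp_rot: [-3.009, -0.901, -0.001]
wrist_force: [1.1, 0.5, 1.3]
width: 0.416
```

```bash
python3 - <<'E'
from h import *
im,d=bot.read_camera("side")
cv2.imwrite("pics/s13.png",np.clip(cv2.resize(im[140:230,210:310],None,fx=7,fy=6.5,interpolation=2)*1.8,0,255).astype(np.uint8))
delta((.4625,.2444,.007),33.3)
E
```

```text
t 17.23 pos [0.4632 0.2445 0.0074] psi 33.33 w 0.413 F [0.34 0.2  1.32]
shift [-0.6 -0.3  0.4] turn [ 0. -0.  0.]
```

View pics/s13.png

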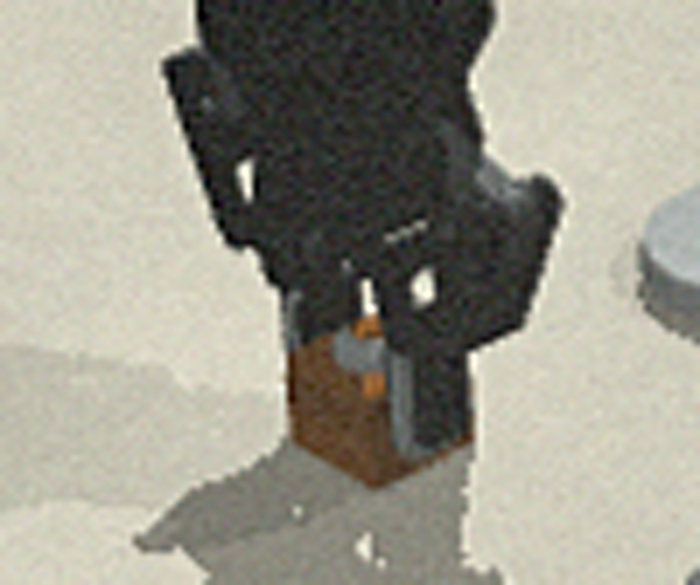

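```bash
python3 - <<'E'
from h import *
delta((.5228,.0115,.155),73.5)
E
```

```text
t 17.23 pos [0.4632 0.2445 0.0074] psi 33.33 w 0.413 F [0.34 0.2  1.32]
shift [ -78.1  227.4 -147.6] turn [  0.   -0.  -40.2]
```

arm_command(targets="0 0 -40 0 0 0 0.2;0 0 -80 0 0 0 0.2;0 0 -120 0 0 0 0.2;0 0 -147 0 0 0 0.2;0 0 -147 0 0 0 0.2")

```text
time: 17.65
tool_pos: [0.4673, 0.2464, 0.1617]
tcp_rot: [-3.008, -0.901, -0.019]
wrist_force: [1.1, 0.6, -1.0]
width: 0.411
```

```bash
python3 - <<'E'
from h import *
delta((.5228,.0115,.155),73.5)
E
```

```text
t 17.65 pos [0.4673 0.2464 0.1617] psi 33.34 w 0.411 F [ 1.06  0.64 -0.96]
shift [-82.8 226.7   6.1] turn [  0.3  -0.6 -40.2]
```

arm_command(targets="-13 37 0 0 0 -7 0.2;-26 74 0 0 0 -14 0.2;-39 111 0 0 0 -21 0.2;-52 148 0 0 0 -28 0.2;-65 185 0 0 0 -35 0.2;-75 215 0 0 0 -40.2 0.2;-78.1 227 0 0 0 -40.2 0.2;-78.1 227 0 0 0 -40.2 0.2;-78.1 227 0 0 0 -40.2 0.2;-78.1 227 0 0 0 -40.2 0.2")

```text
time: 18.48
tool_pos: [0.5216, 0.0123, 0.1534]
tcp_rot: [-2.516, -1.878, 0.002]
wrist_force: [-0.5, -0.3, -1.4]
width: 0.41
```

```bash
python3 - <<'E'
from h import *
delta((.5228,.0115,.155),73.5)
im,d=bot.read_camera("side");np.save("pics/s14im.npy",im)
delta((.5228,.0115,.155),73.5)
cv2.imwrite("pics/s14.png",np.clip(cv2.resize(im[185:260,285:360],None,fx=8,fy=8,interpolation=2)*1.8,0,255).astype(np.uint8))
E
```

```text
t 18.48 pos [0.5216 0.0123 0.1534] psi 73.48 w 0.41 F [-0.46 -0.33 -1.39]
shift [-0.4  1.4 -1.6] turn [-0.1 -0.  -0. ]
t 18.53 pos [0.5216 0.0127 0.1535] psi 73.54 w 0.411 F [ 0.03 -0.15 -0.54]
shift [-0.8  1.5 -1.5] turn [-0.1 -0.   0. ]
```

View pics/s14.png

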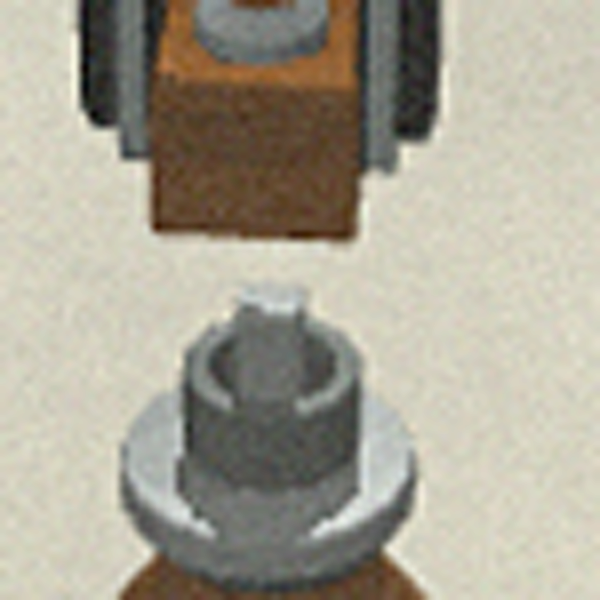

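```bash
cat > cap.py <<'E'
from h import *
def capaxis(im,z,x0,y0,S,pts):
    q=np.array(pts)/S-.5+[x0,y0];W=onz("side",q[:,0],q[:,1],z);e=W[1]-W[0]
    a=np.arctan2(e[1],e[0]);n=np.array([-np.sin(a),np.cos(a)])
    print("len",np.hypot(*e[:2]).round(4),"ang",np.degrees(a).round(1),"axis",(W.mean(0)[:2]+.018*n).round(4))
E
python3 - <<'E'
from cap import *
im=np.load("pics/s14im.npy")
g=im.max(2);print(g[208,298:336]);print(g[205:222,308],g[205:222,316],g[205:222,325])
for z in(.145,.146,.147):capaxis(im,z,285,185,8,[(152,233),(358,240)])
p=(np.array([(237,300),(308,300),(272,300)])/8-.5+[285,185]);print(onz("side",p[:,0],p[:,1],.12).round(4))
E
python3 - <<'E'
import numpy as np,cv2
im=np.load("pics/s14im.npy")
cv2.imwrite("pics/s14b.png",np.clip(cv2.resize(im[212:228,300:332],None,fx=24,fy=24,interpolation=2)*2.,0,255).astype(np.uint8))
E
```

```text
[117 118 116 116 120 101  52  55  56  56  50  59  58  54  51  58  53  52
  56  50  54  57  62  57  55  56  50  58  54  57  51  52 110 125 123 122
 122 116]
[ 56  54  57  50  55  53  54  55  51  96 119 122 119 117 118 120 116] [ 44  57  58  56  56  57  55  59  51  61 117 120 122 116 122 109 102] [ 54  57  57  58  55  54  58  56  53  54 111 124 117 117 117 116 120]
len 0.0364 ang -15.2 axis [0.5224 0.014 ]
len 0.0363 ang -15.2 axis [0.5222 0.0126]
len 0.0362 ang -15.2 axis [0.5219 0.0111]
[[0.5175 0.0127 0.12  ]
 [0.5302 0.01   0.12  ]
 [0.5238 0.0114 0.12  ]]
```

View pics/s14b.png

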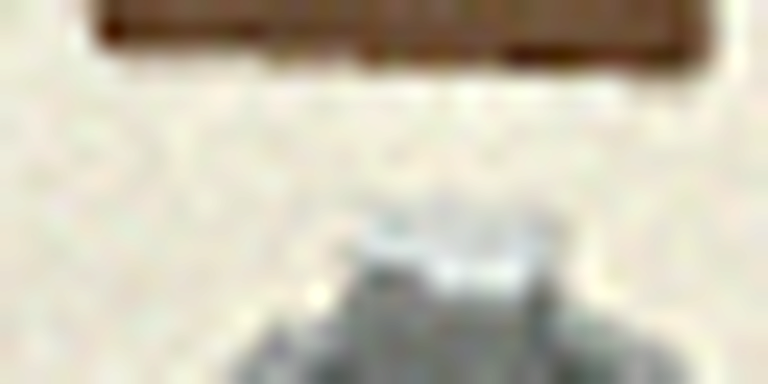

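```bash
python3 - <<'E'
from h import *
delta((.5231,.0116,.130),73.5)
E
```

```text
t 18.53 pos [0.5216 0.0127 0.1535] psi 73.54 w 0.411 F [ 0.03 -0.15 -0.54]
shift [-0.6  1.8 23.5] turn [-0.1 -0.   0. ]
```

arm_command(targets="-0.6 1.8 6 0 0 0 0.2;-0.6 1.8 12 0 0 0 0.2;-0.6 1.8 17 0 0 0 0.2;-0.6 1.8 21 0 0 0 0.2;-0.6 1.8 23 0 0 0 0.2;-0.6 1.8 23.5 0 0 0 0.2;-0.6 1.8 23.5 0 0 0 0.2;-0.6 1.8 23.5 0 0 0 0.2")

```text
time: 19.2
tool_pos: [0.5242, 0.0107, 0.1309]
tcp_rot: [2.516, 1.88, 0.0]
wrist_force: [0.0, -0.2, -0.8]
width: 0.411
```

```bash
python3 - <<'E'
from h import *
delta((.5231,.0116,.1275),73.5)
im,d=bot.read_camera("side");np.save("pics/s15im.npy",im)
cv2.imwrite("pics/s15.png",np.clip(cv2.resize(im[205:245,295:345],None,fx=15,fy=14,interpolation=2)*1.9,0,255).astype(np.uint8))
E
```

```text
t 19.2 pos [0.5242 0.0107 0.1309] psi 73.54 w 0.411 F [ 0.03 -0.16 -0.83]
shift [ 0.6 -1.3  3.4] turn [ 0. -0.  0.]
```

View pics/s15.png

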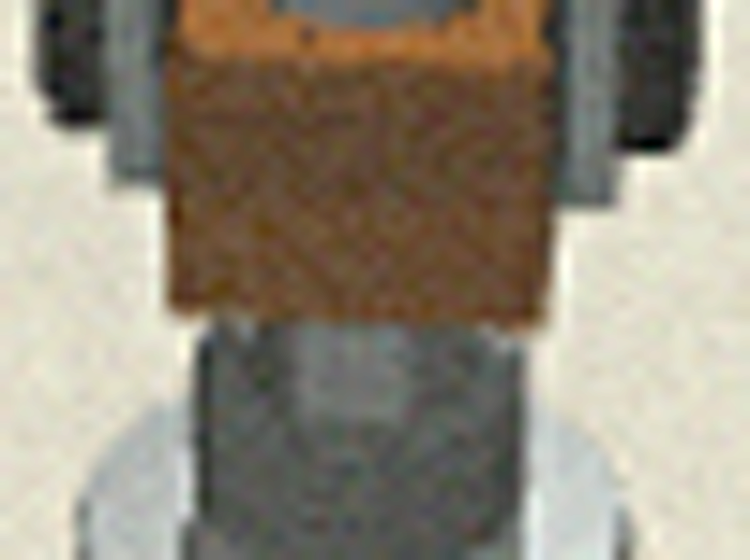

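```bash
python3 - <<'E'
from cap import *
S=np.array([15,14]);
for z in(.1224,.1234,.1244):capaxis(None,z,295,205,S,[(169,314),(547,328)])
E
```

```text
len 0.0363 ang -15.6 axis [0.525  0.0124]
len 0.0362 ang -15.6 axis [0.5248 0.011 ]
len 0.0361 ang -15.6 axis [0.5245 0.0097]
```

arm_command(targets="0.3 -1.1 0 0 0 0 0.2;0.3 -1.1 1 0 0 0 0.2;0.3 -1.1 2 0 0 0 0.2;0.3 -1.1 3 0 0 0 0.2;0.3 -1.1 3.5 0 0 0 0.2;0.3 -1.1 4 0 0 0 0.2;0.3 -1.1 4 0 0 0 0.2;0.3 -1.1 4 0 0 0 0.2")

```text
time: 19.92
tool_pos: [0.523, 0.0112, 0.1268]
tcp_rot: [-2.517, -1.881, 0.0]
wrist_force: [0.6, -0.7, -0.4]
width: 0.412
```

```bash
python3 - <<'E'
from h import *
delta((.5232,.0114,.1275),73.5);print(bot.read_state()['torque'].round(3))
E
```

```text
t 19.92 pos [0.523  0.0112 0.1268] psi 73.54 w 0.412 F [ 0.58 -0.74 -0.42]
shift [ 0.2  0.1 -0.7] turn [-0.  0.  0.]
[-0.005  0.022  0.048]
```

Now at 0.1268 with no contact. Stepping further down.

arm_command(targets="0 0 0.7 0 0 0 0.2;0 0 1.4 0 0 0 0.2;0 0 2 0 0 0 0.2;0 0 2 0 0 0 0.2")

```text
time: 20.25
tool_pos: [0.5229, 0.0113, 0.1246]
tcp_rot: [-2.516, -1.88, 0.0]
wrist_force: [0.4, 0.5, -0.5]
width: 0.412
```

arm_command(targets="0 0 1 0 0 0 0.2;0 0 2 0 0 0 0.2;0 0 3 0 0 0 0.2;0 0 3 0 0 0 0.2")

```text
time: 20.58
tool_pos: [0.5228, 0.0113, 0.1215]
tcp_rot: [-2.516, -1.88, 0.001]
wrist_force: [-0.1, 0.7, -0.7]
width: 0.408
```

arm_command(targets="0 0 1 0 0 0 0.2;0 0 2 0 0 0 0.2;0 0 3 0 0 0 0.2;0 0 4 0 0 0 0.2;0 0 5 0 0 0 0.2;0 0 6 0 0 0 0.2;0 0 6 0 0 0 0.2;0 0 6 0 0 0 0.2")

```text
time: 21.25
tool_pos: [0.523, 0.0113, 0.1157]
tcp_rot: [-2.516, -1.88, 0.0]
wrist_force: [0.1, 0.8, -0.4]
width: 0.412
```

```bash
python3 - <<'E'
from h import *
delta((.5232,.0114,.1135),73.5)
im,d=bot.read_camera("side")
cv2.imwrite("pics/s16.png",np.clip(cv2.resize(im[195:265,285:355],None,fx=8,fy=8,interpolation=2)*1.8,0,255).astype(np.uint8))
E
```

```text
t 21.25 pos [0.523  0.0113 0.1157] psi 73.54 w 0.412 F [ 0.06  0.82 -0.44]
shift [0.2 0.2 2.2] turn [-0.  0.  0.]
```

View pics/s16.png

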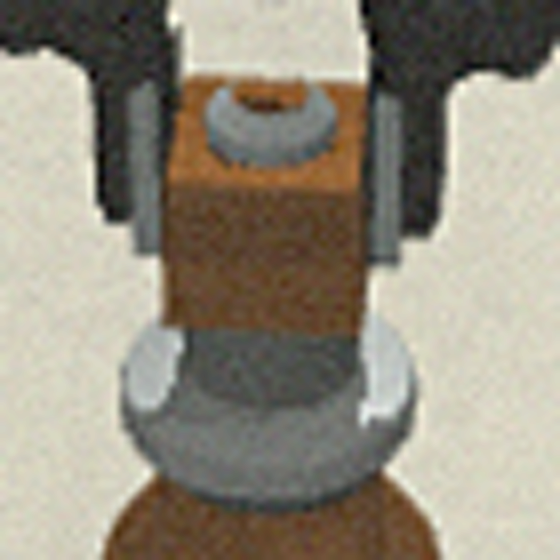

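arm_command(targets="0 0 0.7 0 0 0 0.2;0 0 1.4 0 0 0 0.2;0 0 2 0 0 0 0.2;0 0 2 0 0 0 0.2", newtons=80)

```text
time: 21.63
tool_pos: [0.5229, 0.0113, 0.1137]
tcp_rot: [-2.516, -1.88, 0.0]
wrist_force: [0.7, -0.2, -0.5]
width: 0.406
```

arm_command(targets="0 0 0.5 0 0 0 0.2;0 0 1 0 0 0 0.2;0 0 1 0 0 0 0.2")

```text
time: 21.88
tool_pos: [0.5231, 0.0113, 0.1133]
tcp_rot: [2.517, 1.88, 0.0]
wrist_force: [-1.4, -0.5, 3.6]
width: 0.409
```

arm_command(targets="0 0 0.5 0 0 0 0.2;0 0 1 0 0 0 0.2;0 0 1 0 0 0 0.2")

```text
time: 22.13
tool_pos: [0.5231, 0.0113, 0.112]
tcp_rot: [2.517, 1.88, 0.0]
wrist_force: [-1.9, -0.1, 5.1]
width: 0.403
```

arm_command(targets="0 0 0.5 0 0 0 0.2;0 0 1 0 0 0 0.2;0 0 1 0 0 0 0.2")

```text
time: 22.38
tool_pos: [0.5231, 0.0113, 0.1108]
tcp_rot: [2.517, 1.88, 0.0]
wrist_force: [-1.1, 0.2, 4.9]
width: 0.406
```

arm_command(targets="0 0 0.5 0 0 0 0.2;0 0 1 0 0 0 0.2;0 0 1 0 0 0 0.2")

```text
time: 22.63
tool_pos: [0.5231, 0.0113, 0.1097]
tcp_rot: [2.517, 1.88, 0.0]
wrist_force: [-2.5, 0.7, 3.4]
width: 0.406
```

arm_command(targets="0 0 0.3 0 0 0 0.2;0 0 0.6 0 0 0 0.2;0 0 0.6 0 0 0 0.2")

```text
time: 22.88
tool_pos: [0.5231, 0.0113, 0.1095]
tcp_rot: [2.517, 1.881, 0.0]
wrist_force: [-2.4, 0.2, 6.9]
width: 0.403
```

arm_command(targets="0 0 0.3 0 0 0 0.2;0 0 0.6 0 0 0 0.2;0 0 0.6 0 0 0 0.2")

```text
time: 23.13
tool_pos: [0.5232, 0.0113, 0.1095]
tcp_rot: [2.517, 1.88, 0.0]
wrist_force: [-3.7, -0.5, 9.7]
width: 0.403
```

arm_command(targets="0 0 0.3 0 0 0 0.2;0 0 0.5 0 0 0 0.2;0 0 0.5 0 0 0 0.2")

```text
time: 23.38
tool_pos: [0.5232, 0.0113, 0.1095]
tcp_rot: [2.517, 1.881, 0.0]
wrist_force: [-5.4, 1.1, 11.9]
width: 0.405
```

arm_command(targets="0 0 -1 0 0 0 0.2;0 0 -1.3 0 0 0 0.45;0 0 -1.3 0 0 0 0.6;0 0 -1.3 0 0 0 0.8;0 0 -1.3 0 0 0 0.8;0 0 -10 0 0 0 0.8;0 0 -30 0 0 0 0.8;0 0 -60 0 0 0 0.8;0 0 -90 0 0 0 0.8;0 0 -100 0 0 0 0.8")

```text
time: 24.22
tool_pos: [0.5258, 0.0112, 0.2136]
tcp_rot: [2.513, 1.878, 0.01]
wrist_force: [0.8, -0.7, 0.8]
width: 0.799
```

arm_command(targets="-20 0 0 0 0 0 0.8;-60 0 0 0 0 0 0.8;-100 0 0 0 0 0 0.8;-140 0 0 0 0 0 0.8;-170 0 0 0 0 0 0.8;-200 0 0 0 0 0 0.8;-200 0 0 0 0 0 0.8;-200 0 0 0 0 0 0.8")

```text
time: 24.88
tool_pos: [0.4658, -0.1818, 0.208]
tcp_rot: [-2.52, -1.876, -0.0]
wrist_force: [0.7, 0.3, -0.1]
width: 0.801
```

```bash
python3 - <<'E'
from h import *
im,d=bot.read_camera("top");t=cv2.resize(im[215:300,290:375],None,fx=4.6,fy=5,interpolation=2);P=depthpts("top",d)
print("top z around cap",np.sort(P[238:262,325:347,2].ravel())[-60::10].round(4))
cv2.imwrite("pics/17f.png",np.clip(im*1.5,0,255).astype(np.uint8))
im,d=bot.read_camera("side");s=cv2.resize(im[195:280,280:365],None,fx=4.6,fy=5,interpolation=2)
np.save("pics/s17im.npy",im)
cv2.imwrite("pics/17.png",np.clip(np.hstack([t,s])*1.8,0,255).astype(np.uint8))
delta((.5,.0114,.1135),73.5)
E
```

```text
top z around cap [0.1403 0.1408 0.1411 0.1416 0.1422 0.1429]
t 24.98 pos [ 0.4663 -0.1801  0.2079] psi 73.51 w 0.799 F [1.29 0.03 0.03]
shift [193.1 -22.1  94.6] turn [-0. -0.  0.]
```

View pics/17.png

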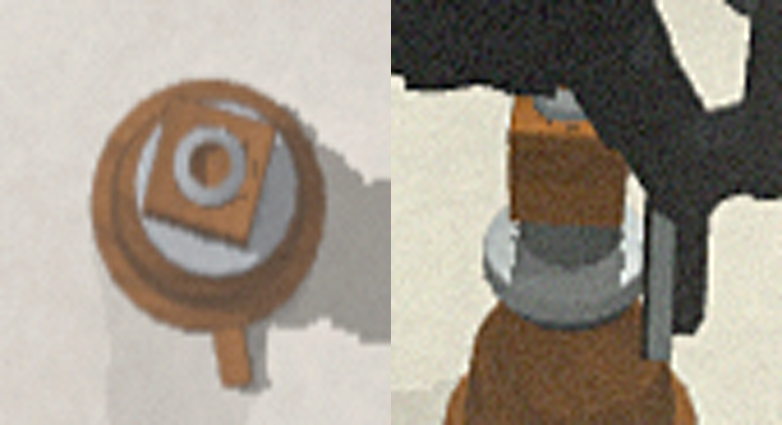

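View pics/17f.png

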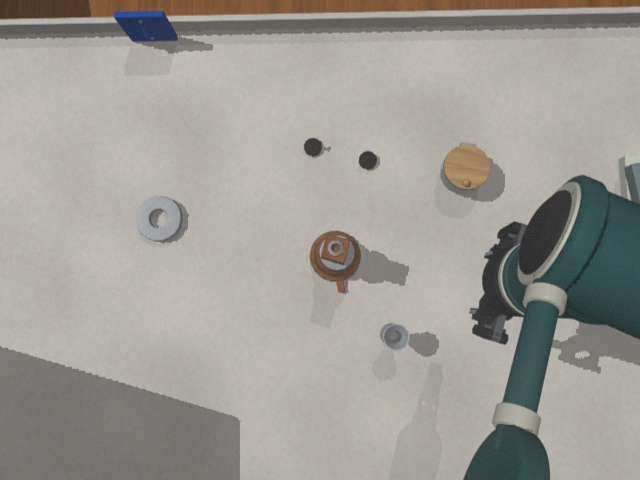

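```bash
python3 - <<'E'
from workcell import bot
print(bot.read_state()['joint_vel'].round(3)); print(bot.finish_job())
E
```

```text
[ 0.023 -0.    -0.002 -0.002  0.    -0.001]
the job is handed in; nothing more can be done
None
```

The salt mill is back together and the job was handed in at about 25 s. The small 56 mm ring went over the spindle onto the seat, then the collar, then the cap. I turned the cap to the spindle yaw measured in the top image, about 73.5° in world axes. It dropped on the first try, so no turning by feel was needed.

**Press:** the cap met the stack at a TCP height of about 0.1133 m and stopped hard at 0.1095 m, about 3.8 mm lower. The vertical force rose to 11.9 N there with no further movement. The highest vertical force I read while joining the parts was also 11.9 N, against the 25 N limit.

**Last checks:**
- **Cap height:** top-camera depth puts the stud top at about 0.142 m, so the underside is at about 102 mm, which is fully home.
- **Stack:** the side view shows ring, collar and cap level, though the arm hid part of it.
- **Bystanders and arm:** the salt cellar, jigger and hooks are at the same pixels as at the start, and the gripper is clear of everything.

**What did not agree:**
- **Cameras:** the two cameras differed by 4 to 6 mm in y. I corrected for this by comparing the held parts with the gripper position.
- **Ring:** before the collar went on, the ring measured about 3 mm off the mill's axis, within the 7.5 mm allowed.
- **Cap grasp:** the first grasp was about 5 mm off centre, so I gripped the cap again.

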